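Turn the pastry brush bristles-up in the utensil crock

TASK

Someone has put the pastry brush into the utensil crock bristles-down, which ruins the bristles. Pull it out, turn it end for end and stand it back in the same crock handle-down, lowering the handle to the bottom before you let go rather than dropping it in. Leave the crock where it is with the turner and the skimmer still standing in it, and do not shift the pan or the oil bottle.

Things in the scene. Friction and masses are not known exactly. Their poses are not given: they have to be found in the camera images.
- crock: White stoneware utensil crock, loose, about 1.5 kg: upright round pot 118 mm tall, 122 mm outside diameter, wall 7 mm, mouth 108 mm, inner floor 8 mm above its underside. Origin at the centre of its underside, z up. The brush leans on its rim on its -x side (roughly towards the robot); turner and skimmer stand on its +x side. It stands left or right, the pan on the other side.
- brush_mid (a point): Middle of the pastry brush: 200 mm long, about 90 g, balanced near here. z axis along it from handle to bristles, y across its oval head, x through its thickness. At the start it stands bristles-down in the crock, leaning about 0.3 rad, some 85 mm of its handle above the rim. It fits the crock either way up and stays leaning on the rim when let go.
- brush_butt (a point): Centre of the end face of the brush's handle, 100 mm from brush_mid towards -z; same axes. From here: round wooden handle to 146 mm, 18 mm thick (23 mm knob over the first 22 mm); then the oval steel ferrule.
- brush_tip (a point): Centre of the end face of the bristles, 100 mm from brush_mid towards +z; same axes. The dark bristles (rigid), 32 mm wide and 20 mm thick, are the last 33 mm; before them the oval steel ferrule, 22 mm long, 34 mm wide and 22 mm thick.
- turner: Slotted turner standing handle-down in the crock, 235 mm long, 0.12 kg: round handle 11 mm thick, flat steel blade 46 mm wide and 66 mm long at the top. Origin at the centre of its handle's lower end, z along it to the blade, blade across y.
- skimmer: Skimmer standing handle-down in the crock beside the turner, 228 mm long, 0.12 kg: round handle 11 mm thick, flat perforated disc 54 mm across at the top. Origin at the centre of its handle's lower end, z along it to the disc, disc across y.
- pan: Empty open steel steam-table pan, loose, 0.8 kg, 176 mm along its x, 162 mm along its y, 65 mm high with a flat rim 12 mm wide; open inside 149 by 135 mm. Origin at the centre of its underside, z up. It must not be shifted, but the brush may be laid across its rim (along the pan's y) or on the bare bench while it is re-gripped.
- oil_bottle: Squeeze bottle standing behind the crock (on its +x side), 60 mm thick, 205 mm tall with its nozzle. Origin at the centre of its underside. Not to be shifted.
There are look-alikes about, which are no part of the job. What is shaped like the part that bears brush_mid but green, purple or yellow is not meant.

How it is judged:
By the outcome, as a careful person would: the job done as asked, in the order asked, and still so for the second after the job is handed in, with the robot touching nothing.
It also fails if it takes over 64 s, if anything falls off the work surface, if the arm or the gripper's body presses on something with over 40 N, if the wrist force passes 120 N, or if a joint passes its speed limit or range.

ROBOT

A 7-joint arm with a two-finger parallel gripper is mounted at the origin on the work surface. World frame = base frame: x ahead of the robot, y to its left, z up, the work surface at z = 0. Lengths are in m, angles in rad, forces in N, time in s.
With the tool pointing down it reaches from about 0.425 to 0.95 m from the base axis. Payload 4.7 kg.
Tool frame: the origin (TCP) lies at the very end of the fingers, on their centre line; the grasp point (between the pads) lies 19 mm behind it; z points along the fingers, x is the direction in which the jaws open and shut, and the axes are right-handed (so a half turn about z gives the same grasp; the last joint's range is limited). The gripper opens to 87 mm and grips with 3 to 60 N. Pads are 19 mm wide; open, the fingers measure 117 mm over their backs; the gripper's body (75 mm by 190 mm) begins 51 mm behind the grasp point.
Start: joints at [-1.318, 0.469, -0.049, 1.532, 0.024, 1.141, -0.082], TCP at [0.188, 0.648, 0.223] pointing down, gripper open.
Joint ranges: [-2.59, 2.59], [-0.33, 1.99], [-1.39, 1.29], [0.1, 2.45], [-1.04, 4.18], [0.21, 1.99], [-2.66, 2.66]. Speed limits (rad/s): [2.57, 2.57, 3.14, 3.14, 3.14, 3.14, 3.14].

INTERFACE

Orientations are given as [roll, pitch, yaw] about the fixed x, y, z axes, in that order (R = Rz(yaw) Ry(pitch) Rx(roll)).
In Python, from bench import arm gives the robot as it stands.
- The arm moves only by the tool drive_tool, never from a script. Its argument "rows" is a list of rows, each an object of numbers: "ax", "ay", "az": the turn, a rotation vector about the tool's x, y, z as a fraction of full scale; "x", "y", "z": the shift along the tool's x, y, z as a fraction of full scale; "hand": the closure, from -1 (fully open) to 1 (shut). A call has 1 to 20 rows; each row is the pose to reach, as a shift and turn from the pose measured when the call began, along the tool's axes at that moment; what a row does not reach only later rows make up. Full scale, the value 1, is 0.4 m for a shift and 0.5 rad for a turn. A row lasts 1/8 s, in which the tool goes at most 62.5 mm and 10.7 degrees, less where a joint would pass 70% of its speed; a pose out of reach is approached as far as the arm can. A call with a number of a shift or a turn outside -1 to 1 is refused whole. A call with a gripper value outside its range is refused whole. The fingers move at their own pace and stop on an object; the grip force is fixed at half the most. Time passes only in rows, so rows that repeat a pose let the fingers close. It gives the time, the measured TCP pose, the force and the opening at its end, in the units of the state.
- arm.observe(): the state, without advancing time (a new reading comes with each control period).
- arm.read_camera(name): name is "side" or "top"; returns the picture (400x640x3 uint8, red, green, blue); there is no depth.
- arm.camera_info(name): a dict with "mtx" (3x3 intrinsics, pixels), "R" (3x3) and "t" (3): a world point X has camera coordinates R X + t. Camera axes: x right, y down, z forward; pixel columns grow to the right and rows downward; lengths in m; the calibration is good to about 2 mm. A picture is of the moment at which its call begins. camera_info takes no time and is no camera call.
- arm.close_job(): hands the job in, once; it reports no verdict.
The state is a dict: "time": time; "joint_positions": joint angles; "joint_vel": joint speeds; "tau": joint torques, N m; "tcp_pos": TCP position; "ee_rot": TCP orientation; "contact_force": force on the tool from outside, world axes, zero at the start; "ft_torque": the same for the moment, N m; "gripper_width": opening from 0.0 (shut) to 1.0 (fully open).
Only numpy, scipy, OpenCV 4.12 (cv2) and the standard library are available. Lean on these libraries where they do the work, as an engineer would, in place of code of your own. Each camera call takes 0.05 s, during which the arm holds its last target. There are 200 camera calls.

## Working session

There is one attempt and no reset: what is moved stays moved. The work goes in short steps, Python scripts to look and compute and a tool call to move; the robot and the scene stay as the last step left them, time stands still between calls to the robot, and variables do not carry over. Pictures are saved under pics/ and viewed, about 8 in all and at most 12, crops included, and the job is handed in when it is done.

Besides the shell and the picture viewer there is one more tool, called after "Emit:" by a JSON object that holds its "fn" and its "kwargs". drive_tool: Moves the arm, as the interface text tells. Its arguments: {"type":"object","properties":{"rows":{"type":"array"}},"required":["rows"]}

```bash
mkdir -p pics; ls; python3 - <<'E'
from bench import arm
import cv2,numpy as np
for n in("side","top"):
    im=arm.read_camera(n);cv2.imwrite(f"pics/{n}0.png",im[:,:,::-1])
    c=arm.camera_info(n);print(n,np.round(c["mtx"],1).tolist(),np.round(c["R"],3).tolist(),np.round(c["t"],3).tolist())
print(arm.observe())
E
```

```text
pics
side [[462.2, 0.0, 319.3], [0.0, 462.2, 192.4], [0.0, 0.0, 1.0]] [[0.923, -0.386, 0.017], [-0.218, -0.557, -0.801], [0.318, 0.735, -0.598]] [-0.398, 0.242, 1.087]
top [[484.8, 0.0, 316.4], [0.0, 484.8, 208.6], [0.0, 0.0, 1.0]] [[-0.029, -1.0, -0.002], [-0.991, 0.029, -0.131], [0.131, -0.002, -0.991]] [0.048, 0.442, 1.409]
{'time': 0.1, 'joint_positions': array([-1.31791315,  0.4693393 , -0.04858612,  1.53356788,  0.02410485,
        1.14094693, -0.08228887]), 'joint_vel': array([ 0.00029117, -0.00147009,  0.00064879, -0.00312353, -0.00211071,
        0.00048812,  0.00089266]), 'tau': array([ 1.61826774e-04, -5.09171891e+01, -8.14135373e-02, -2.36830205e+01,
       -6.14526076e-02,  3.44390643e-02,  5.84584336e-05]), 'tcp_pos': array([0.18754421, 0.64788159, 0.22162159]), 'ee_rot': array([3.14152851e+00, 1.67458006e-03, 1.28904724e+00]), 'contact_force': array([ 0.14397902, -0.92963643, -0.92945656]), 'ft_torque': array([0.03583831, 0.01416836, 0.01031647]), 'gripper_width': 1.002151715741565}
```

View pics/side0.png

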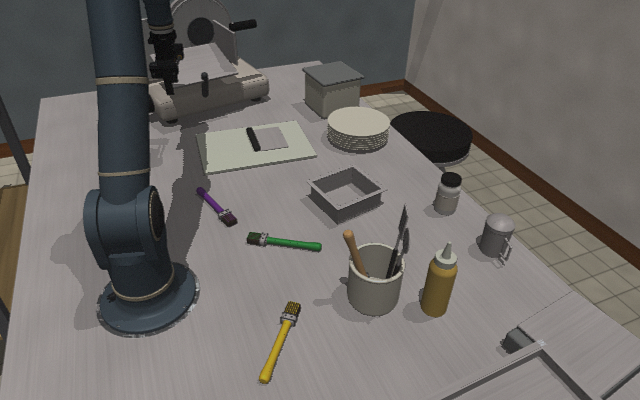

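View pics/top0.png

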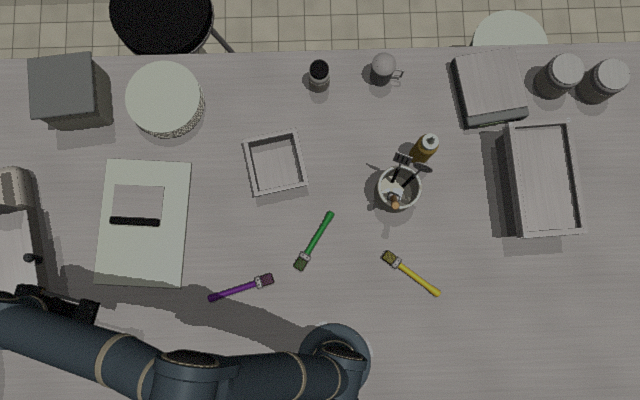

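Brush candidates in the side view are the natural-wood handle in the crock (352,250), green on the bench (285,242), purple (215,207) and yellow (280,340). I choose the wooden one in the crock, and a close crop from both cameras will check it.

```bash
python3 - <<'E'
import cv2,numpy as np
a=cv2.imread("pics/side0.png")[195:325,320:470];b=cv2.imread("pics/top0.png")[120:250,350:460]
f=lambda i:cv2.resize(i,None,fx=3,fy=3,interpolation=cv2.INTER_CUBIC)
cv2.imwrite("pics/crop0.png",np.hstack([f(a),f(b)]))
E
```

```text
(no output)
```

View pics/crop0.png

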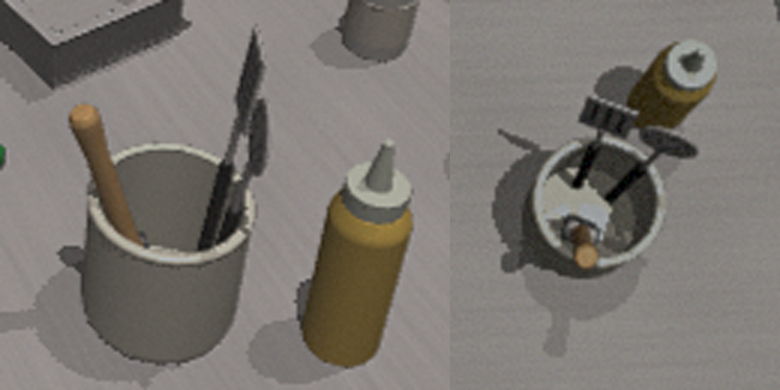

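The crop shows the wooden-handled brush in the crock, butt up: side (348,233), top (395,205). The turner and skimmer stand behind it. Next I triangulate.

```bash
cat > h.py <<'E'
import numpy as np,cv2
from bench import arm
from scipy.spatial.transform import Rotation as Ro
C={n:arm.camera_info(n) for n in("side","top")}
def ray(n,u,v):
    c=C[n];R=np.array(c["R"]);t=np.array(c["t"])
    d=R.T@np.linalg.inv(c["mtx"])@[u,v,1];return -R.T@t,d/np.linalg.norm(d)
def atz(n,u,v,z):
    o,d=ray(n,u,v);return o+d*(z-o[2])/d[2]
def tri(a,b):
    A=np.zeros((3,3));y=np.zeros(3);L=[]
    for n,p in(("side",a),("top",b)):
        o,d=ray(n,*p);M=np.eye(3)-np.outer(d,d);A+=M;y+=M@o;L.append((M,o))
    X=np.linalg.solve(A,y);return X,[np.linalg.norm(M@(X-o)) for M,o in L]
def proj(n,X):
    c=C[n];p=np.array(c["R"])@X+c["t"];p=c["mtx"]@p;return p[:2]/p[2]
def save(name,box=None,f=1,cams=("side","top")):
    o=[]
    for n in cams:
        im=arm.read_camera(n)[:,:,::-1]
        b=(box or {}).get(n,(0,0,640,400));im=im[b[1]:b[3],b[0]:b[2]]
        o.append(cv2.resize(im,None,fx=f,fy=f,interpolation=cv2.INTER_CUBIC))
    h=max(i.shape[0] for i in o)
    cv2.imwrite(name,np.hstack([cv2.copyMakeBorder(i,0,h-i.shape[0],0,0,0) for i in o]))
E
python3 - <<'E'
from h import *
np.set_printoptions(precision=4,suppress=True)
P=lambda x,y:(350+(x-450)/3,120+y/3)
print("butt",tri((320+84/3,195+113/3),P(586,257)))
l,r,t,b=P(533,204),P(665,204),P(599,137),P(599,272)
for p in(l,r,t,b,P(599,204)):print("rim",atz("top",*p,.118))
print("side rim c",atz("side",320+171/3,195+203/3,.118))
print("ferr",[atz("top",*P(582,228),z) for z in(.03,.06)])
for p in((242,142),(297,131),(309,186),(252,197)):print("pan",atz("top",*p,.065))
print("bottle",tri((320+388/3,195+148/3),P(692,60)))
print("turner",atz("top",*P(609,114),.21),"skim",atz("top",*P(669,142),.21))
# pan edges auto
E
```

```text
butt (array([ 0.4228, -0.1707,  0.1994]), [np.float64(7.249439333727677e-05), np.float64(7.249439333725868e-05)])
rim [ 0.4849 -0.1373  0.118 ]
rim [ 0.4813 -0.2603  0.118 ]
rim [ 0.5468 -0.202   0.118 ]
rim [ 0.4193 -0.1955  0.118 ]
rim [ 0.4831 -0.1988  0.118 ]
side rim c [ 0.4832 -0.2031  0.118 ]
ferr [array([ 0.4745, -0.1963,  0.03  ]), array([ 0.4699, -0.1913,  0.06  ])]
pan [0.643  0.2492 0.065 ]
pan [0.6717 0.0864 0.065 ]
pan [0.5057 0.0553 0.065 ]
pan [0.4781 0.2216 0.065 ]
bottle (array([ 0.601 , -0.2764,  0.1953]), [np.float64(0.003876578008450109), np.float64(0.0038765780084503276)])
turner [ 0.547  -0.1953  0.21  ] skim [ 0.5205 -0.2464  0.21  ]
```

Emit:
{"fn": "drive_tool", "kwargs": {"rows": [{"x":-0.15,"y":0.05,"z":-0.05},{"x":-0.3,"y":0.1,"z":-0.1},{"x":-0.45,"y":0.15,"z":-0.15,"ax":0.2},{"x":-0.6,"y":0.2,"z":-0.2,"ax":0.5},{"x":-0.75,"y":0.22,"z":-0.25,"ax":0.7},{"x":-0.9,"y":0.25,"z":-0.25,"ax":0.7},{"x":-0.9,"y":0.25,"z":-0.25,"ax":0.7}]}}

```text
invalid input at $.rows[0]: expected keys ax, ay, az, x, y, z, hand
```

```bash
cat > log.py <<'E'
import json
from bench import arm
s=arm.observe();print({k:(v.round(4).tolist() if hasattr(v,'round') and hasattr(v,'tolist') else v) for k,v in s.items() if k not in('tau','joint_vel','ft_torque')})
open("log.jsonl","a").write(json.dumps([list(map(float,s[k])) for k in("joint_positions","tcp_pos","ee_rot")])+"\n")
E
echo '[[-1.31791315,0.4693393,-0.04858612,1.53356788,0.02410485,1.14094693,-0.08228887],[0.18754421,0.64788159,0.22162159],[3.14152851,0.00167458,1.28904724]]' > log.jsonl; python3 log.py
```

```text
{'time': 0.1, 'joint_positions': [-1.3179, 0.4693, -0.0486, 1.5336, 0.0241, 1.1409, -0.0823], 'tcp_pos': [0.1875, 0.6479, 0.2216], 'ee_rot': [3.1415, 0.0017, 1.289], 'contact_force': [0.144, -0.9296, -0.9295], 'gripper_width': 1.002151715741565}
```

Emit:
{"fn": "drive_tool", "kwargs": {"rows": [{"ay":0.3},{"ay":0.6,"x":-0.1},{"ay":0.8,"x":-0.2},{"ay":0.8,"x":-0.2}]}}

```text
invalid input at $.rows[0]: expected keys ax, ay, az, x, y, z, hand
```

```bash
python3 log.py
```

```text
{'time': 0.1, 'joint_positions': [-1.3179, 0.4693, -0.0486, 1.5336, 0.0241, 1.1409, -0.0823], 'tcp_pos': [0.1875, 0.6479, 0.2216], 'ee_rot': [3.1415, 0.0017, 1.289], 'contact_force': [0.144, -0.9296, -0.9295], 'gripper_width': 1.002151715741565}
```

Emit:
{"fn": "drive_tool", "kwargs": {"rows": [{"x":-0.15,"y":0.05,"z":-0.05,"ax":0,"ay":0,"az":0,"hand":-1},{"x":-0.3,"y":0.1,"z":-0.1,"ax":0,"ay":0,"az":0,"hand":-1},{"x":-0.45,"y":0.15,"z":-0.15,"ax":0.2,"ay":0,"az":0,"hand":-1},{"x":-0.6,"y":0.2,"z":-0.2,"ax":0.5,"ay":0,"az":0,"hand":-1},{"x":-0.75,"y":0.22,"z":-0.25,"ax":0.7,"ay":0,"az":0,"hand":-1},{"x":-0.9,"y":0.25,"z":-0.25,"ax":0.7,"ay":0,"az":0,"hand":-1},{"x":-0.9,"y":0.25,"z":-0.25,"ax":0.7,"ay":0,"az":0,"hand":-1},{"x":-0.9,"y":0.25,"z":-0.25,"ax":0.7,"ay":0,"az":0,"hand":-1}]}}

```text
time: 1.1
tcp_pos: [0.1835, 0.2743, 0.3224]
ee_rot: [-2.792, 0.001, 1.288]
contact_force: [-0.2, 0.3, -0.2]
gripper_width: 1.001
```

```bash
python3 log.py
```

```text
{'time': 1.1, 'joint_positions': [-0.9035, -0.1132, 0.0779, 2.0564, -0.3092, 1.3691, 0.5498], 'tcp_pos': [0.1835, 0.2743, 0.3224], 'ee_rot': [-2.7919, 0.0006, 1.2881], 'contact_force': [-0.1548, 0.2825, -0.2371], 'gripper_width': 1.0014144246818084}
```

Emit:
{"fn": "drive_tool", "kwargs": {"rows": [{"x":-0.1,"y":0,"z":0,"ax":0,"ay":0.3,"az":0,"hand":-1},{"x":-0.2,"y":0,"z":0,"ax":0,"ay":0.6,"az":0,"hand":-1},{"x":-0.2,"y":0,"z":0,"ax":0,"ay":0.8,"az":0,"hand":-1},{"x":-0.2,"y":0,"z":0,"ax":0,"ay":0.8,"az":0,"hand":-1}]}}

```text
time: 1.6
tcp_pos: [0.1702, 0.2084, 0.3198]
ee_rot: [-2.746, -0.294, 1.18]
contact_force: [-0.4, -0.1, -0.1]
gripper_width: 1.003
```

```bash
python3 log.py
```

```text
{'time': 1.6, 'joint_positions': [-0.1787, -0.312, -0.2218, 2.245, -0.5632, 1.3409, 1.0228], 'tcp_pos': [0.1702, 0.2084, 0.3198], 'ee_rot': [-2.7464, -0.2944, 1.1797], 'contact_force': [-0.4435, -0.1349, -0.0674], 'gripper_width': 1.0026736615198157}
```

```bash
cat > fit.py <<'E'
from h import *
import json,itertools
from scipy.optimize import least_squares
D=[tuple(map(np.array,json.loads(l))) for l in open("log.jsonl")];D=[D[0]]+D[3:]
Rz=lambda a:Ro.from_euler('z',a).as_matrix()
Ry=lambda a:Ro.from_euler('y',a).as_matrix()
def fk(q,p,s):
    d1,d3,a3,d5,a5,d7,a7,o1,o7=p
    R=Rz(s[0]*q[0]+o1);X=np.array([0,0,d1])
    R=R@Ry(q[1])@Rz(s[1]*q[2]);X=X+R@[a3,0,d3]
    R=R@Ry(q[3]);X=X+R@[a5,0,d5]
    R=R@Rz(s[2]*q[4])@Ry(q[5]);X=X+R@[a7,0,d7]
    R=R@Rz(s[3]*q[6]+o7);return X,R
def res(p,s):
    r=list(1e-3*p[[2,4,6]])
    for q,x,e in D:
        X,R=fk(q,p,s);M=Ro.from_euler('xyz',e).as_matrix()
        r+=list(X-x)+list(.3*Ro.from_matrix(R.T@M).as_rotvec())
    return np.array(r)
if __name__=="__main__":
    np.set_printoptions(precision=4,suppress=True)
    out=[]
    for s in itertools.product((1,-1),repeat=4):
        for o7 in(0,np.pi/2,np.pi,-np.pi/2):
            f=least_squares(res,[.33,.4,0,.4,0,.2,0,0,o7],args=(s,));out.append((f.cost,s,f.x))
    out.sort(key=lambda t:t[0])
    for c,s,x in out[:3]:print(c,s,x);
    print(res(out[0][2],out[0][1]))
E
python3 fit.py
```

```text
5.250358467502103e-05 (-1, -1, -1, -1) [ 0.0306  0.5689  0.028   0.3413 -0.0914  0.244  -0.0447 -0.0544 -3.1927]
5.2503584675021175e-05 (-1, -1, -1, -1) [ 0.0306  0.5689  0.028   0.3413 -0.0914  0.244  -0.0447 -0.0544  3.0904]
5.2503584675021263e-05 (-1, -1, -1, -1) [ 0.0306  0.5689  0.028   0.3413 -0.0914  0.244  -0.0447 -0.0544  3.0904]
[ 0.     -0.0001 -0.     -0.0028  0.0011 -0.0001 -0.      0.     -0.001
 -0.0001 -0.0018  0.0002  0.0001 -0.0056  0.      0.0008  0.0009 -0.0001
  0.0049 -0.0059  0.0009]
```

```bash
cat > fit2.py <<'E'
from fit import *
def rots(q,s,o):
    R=np.eye(3);L=[]
    for i,a in enumerate(q):
        R=R@(Rz if i%2==0 else Ry)(s[i]*a+o[i]);L.append(R)
    return L
def rr(o,s):return np.concatenate([Ro.from_matrix(rots(q,s,o)[-1].T@Ro.from_euler('xyz',e).as_matrix()).as_rotvec() for q,x,e in D])
np.set_printoptions(precision=4,suppress=True)
out=[]
for s in itertools.product((1,-1),repeat=7):
    if s[1]<0: continue
    g=lambda v,z:np.array([v[0],0,z[0],0,z[1],0,v[1]])
    for z in itertools.product((0,np.pi),repeat=2):
      for o7 in(0,np.pi/2,np.pi,-np.pi/2):
       for o1 in(0,np.pi):
        f=least_squares(lambda v:rr(g(v,z),s),[o1,o7]);out.append((f.cost,s,z,f.x))
out.sort(key=lambda t:t[0])
for o in out[:6]:print(o)
print(rr(g(out[0][3],out[0][2]),out[0][1]).reshape(-1,3))
E
python3 fit2.py
```

```text
(np.float64(7.49576039122775e-17), (-1, 1, -1, 1, -1, 1, -1), (0, 0), array([-0.    , -3.1416]))
(np.float64(7.495760434457173e-17), (-1, 1, -1, 1, -1, 1, -1), (0, 0), array([-0.    ,  3.1416]))
(np.float64(7.495760434646112e-17), (-1, 1, -1, -1, -1, -1, -1), (3.141592653589793, 0), array([-0.,  0.]))
(np.float64(7.495760445033768e-17), (-1, 1, -1, 1, -1, 1, -1), (0, 0), array([6.2832, 3.1416]))
(np.float64(7.495760447034744e-17), (-1, 1, -1, 1, -1, 1, -1), (0, 0), array([-0.    , -3.1416]))
(np.float64(7.495760452149936e-17), (-1, 1, -1, -1, -1, -1, -1), (3.141592653589793, 0), array([-0.,  0.]))
[[ 0. -0.  0.]
 [-0. -0. -0.]
 [ 0. -0. -0.]]
```

```bash
cat > kin.py <<'E'
from fit import *
sg=np.array([-1,1,-1,1,-1,1,-1]);of=np.array([0,0,0,0,0,0,np.pi])
def rots(q):
    R=np.eye(3);L=[]
    for i,a in enumerate(q):
        R=R@(Rz if i%2==0 else Ry)(sg[i]*a+of[i]);L.append(R)
    return L
def design(q,ax):  # links after joint 1(z only base),3,5,7(frame6)
    L=rots(q);F=[L[0],L[2],L[4],L[5]]
    return np.column_stack([F[i][:,k] for i,k in ax])
def fitlin(ax):
    A=np.vstack([design(q,ax) for q,x,e in D]);b=np.concatenate([x for q,x,e in D])
    v,_,r,_=np.linalg.lstsq(A,b,rcond=None);return v,np.abs(A@v-b).max()
if __name__=="__main__":
    np.set_printoptions(precision=4,suppress=True)
    z=[(i,2) for i in range(4)]
    print(fitlin(z));print("y",fitlin(z+[(i,1) for i in(0,1)]));print("x",fitlin(z+[(1,0),(2,0)]));print(fitlin(z+[(3,0),(3,1)]))
    print(fitlin(z+[(0,1),(1,1),(2,1)]))
E
python3 kin.py
```

```text
(array([0.113 , 0.5775, 0.4556, 0.21  ]), np.float64(0.04029342010138126))
y (array([ 0.2376,  0.5542,  0.4668,  0.3147, -0.0266, -0.0155]), np.float64(8.956309020299869e-05))
x (array([0.0883, 0.5943, 0.454 , 0.15  , 0.0169, 0.0551]), np.float64(0.04025467532898688))
(array([ 0.2443,  0.555 ,  0.5475,  0.2882,  0.0752, -0.0415]), np.float64(0.0051123016058223225))
(array([ 0.2377,  0.5542,  0.4668,  0.3148, -0.0264, -0.0154, -0.0004]), np.float64(1.1327471738376005e-09))
```

```bash
cat > ik.py <<'E'
from kin import *
AX=[(0,2),(1,2),(2,2),(3,2),(0,1),(1,1),(2,1)]
V=np.array([.2377,.5542,.4668,.3148,-.0264,-.0154,-.0004])
LO=np.array([-2.59,-.33,-1.39,.1,-1.04,.21,-2.66])+.04;HI=np.array([2.59,1.99,1.29,2.45,4.18,1.99,2.66])-.04
def FK(q):return design(q,AX)@V,rots(q)[-1]
def links(q):
    L=rots(q);e=L[0][:,2]*V[0]+L[0][:,1]*V[4];f=e+L[2][:,2]*V[1]+L[2][:,1]*V[5];w=f+L[4][:,2]*V[2];return f,w
def err(q,X,R):
    x,r=FK(q);return np.concatenate([x-X,.3*Ro.from_matrix(r.T@R).as_rotvec()])
def IK(X,R,q0,reg=1e-3):
    f=least_squares(lambda q:np.concatenate([err(q,X,R),reg*(q-q0)]),np.clip(q0,LO+1e-3,HI-1e-3),bounds=(LO,HI),max_nfev=60)
    return f.x,np.linalg.norm(err(f.x,X,R))
def multi(X,R,n=25,seed=0):
    g=np.random.default_rng(seed);S=[]
    for _ in range(n):
        q,e=IK(X,R,g.uniform(LO,HI),1e-4)
        if e<2e-3:S.append(q)
    return S
def frame(w,u,s=1): # tool z=w, brush dir u, y = s*component of u
    x=s*np.cross(u,w);x/=np.linalg.norm(x);return np.column_stack([x,np.cross(w,x),w])
def dirv(az,el):az,el=np.radians([az,el]);return np.array([np.cos(el)*np.cos(az),np.cos(el)*np.sin(az),np.sin(el)])
butt=np.array([.4228,-.1707,.1994]);cr=np.array([.483,-.200,0])
tip=np.array([.4835,-.1975,.013]);u0=(butt-tip)/np.linalg.norm(butt-tip)
E
cat > s1.py <<'E'
from ik import *
np.set_printoptions(precision=2,suppress=True)
print(u0,np.linalg.norm(butt-tip))
G=butt-.032*u0
for el in(0,-20):
  for az in(-110,-80,-50,-22,10):
    w=dirv(az,el);n=0
    for s in(1,-1):
        S=multi(G+.019*w,frame(w,u0,s),14)
        if S:
            m=[np.min(np.minimum(q-LO,HI-q)) for q in S];q=S[int(np.argmax(m))];print(el,az,s,len(S),q,links(q)[0],links(q)[1])
E
time python3 s1.py
```

```text
[-0.31  0.14  0.94] 0.19785775193304908
0 -110 1 7 [-0.57  0.87  0.4   2.04  0.86  1.5  -1.52] [0.38 0.19 0.6 ] [0.53 0.1  0.17]
0 -110 -1 6 [-0.51  0.85  0.32  2.04  0.89  1.55  1.59] [0.38 0.17 0.61] [0.53 0.1  0.17]
0 -80 1 6 [-0.1   0.8  -0.36  2.33  1.39  1.83 -1.86] [0.4  0.   0.62] [0.38 0.12 0.17]
0 -80 -1 7 [-0.06  0.81 -0.41  2.33  1.4   1.87  1.28] [ 0.41 -0.02  0.62] [0.38 0.12 0.17]
-20 -110 1 7 [-0.19  0.62 -0.06  2.05  0.92  1.53 -1.57] [0.33 0.02 0.69] [0.53 0.09 0.27]
-20 -110 -1 6 [-0.06  0.64 -0.23  2.04  0.96  1.61  1.52] [ 0.33 -0.02  0.68] [0.53 0.09 0.27]
-20 -80 1 9 [ 0.19  0.61 -0.66  2.33  1.39  1.63 -1.67] [ 0.31 -0.1   0.69] [0.38 0.1  0.27]
-20 -80 -1 7 [ 0.33  0.68 -0.84  2.33  1.42  1.76  1.46] [ 0.33 -0.15  0.66] [0.38 0.1  0.27]
real	1m1.738s
user	0m57.435s
sys	0m0.324s
```

```bash
cat > plan.py <<'E'
from ik import *
GB1,GB2=.053,.157           # grip distances from butt
AZ,EL=-80,-10
w0=dirv(AZ,EL)
pc=np.array([.575,.153]);pyaw=np.radians(10);yp=np.array([-np.sin(pyaw),np.cos(pyaw),0])
ZP=.065+.0115
def poses(s1,sb,s2):
    b=sb*yp
    c=w0@u0;w1=c*b-np.sqrt(1-c*c)*np.array([0,0,1])
    w2=-c*b-np.sqrt(1-c*c)*np.array([0,0,1])
    B=np.array([*pc,ZP])+.105*b
    up=np.array([0,0,1])
    G=butt-GB1*u0;P1=B-GB1*b;P2=B-GB2*b
    bf=np.array([.4835,-.1975,.012]);I=bf+GB2*u0
    R1,R2,R3,R4=frame(w0,u0,s1),frame(w1,b,s1),frame(w2,b,s2),frame(w0,-u0,s2)
    g=.019
    return dict(G0=(G-.12*w0+g*w0+.06*up,R1),G1=(G+g*w0,R1),GL=(G+g*w0+.16*u0,R1),
      H1=(P1+g*w1+.12*up,R2),P1=(P1+g*w1,R2),H1b=(P1+g*w1+.12*up,R2),H2=(P2+g*w2+.12*up,R3),P2=(P2+g*w2,R3),H2b=(P2+g*w2+.15*up,R3),
      I0=(I+g*w0+.16*u0,R4),I1=(I+g*w0,R4),I2=(I-.12*w0,R4))
def track(q,X,R,n=8):
    x0,r0=FK(q);rv=Ro.from_matrix(r0.T@R).as_rotvec();em=0
    for k in range(1,n+1):
        q,e=IK(x0+(X-x0)*k/n,r0@Ro.from_rotvec(rv*k/n).as_matrix(),q,2e-3);em=max(em,e)
    return q,em
if __name__=="__main__":
    np.set_printoptions(precision=2,suppress=True)
    q0=arm.observe()["joint_positions"]
    for s1 in(1,-1):
      for sb in(1,-1):
        for s2 in(s1,-s1):
          q=q0;o=[];Q=[]
          for k,(X,R) in poses(s1,sb,s2).items():
            q,e=track(q,X,R,5);o.append(round(e*1000));Q.append(q)
          print(s1,sb,s2,o,[Q[i][6].round(2) for i in(1,4,7,10)],flush=True)
E
time python3 plan.py
```

```text
1 1 1 [29, 0, 0, 76, 37, 76, 0, 0, 0, 267, 128, 184] [np.float64(-1.77), np.float64(-2.62), np.float64(-2.24), np.float64(-2.62)]
1 1 -1 [29, 0, 0, 76, 37, 76, 0, 0, 0, 0, 0, 0] [np.float64(-1.77), np.float64(-2.62), np.float64(0.64), np.float64(-1.74)]
1 -1 1 [29, 0, 0, 0, 0, 0, 0, 0, 0, 0, 0, 0] [np.float64(-1.77), np.float64(0.26), np.float64(-0.74), np.float64(1.37)]
1 -1 -1 [29, 0, 0, 0, 0, 0, 76, 37, 85, 0, 0, 0] [np.float64(-1.77), np.float64(0.26), np.float64(-2.62), np.float64(-1.74)]
-1 1 -1 [0, 0, 0, 0, 0, 0, 0, 0, 0, 0, 0, 0] [np.float64(1.36), np.float64(-0.65), np.float64(0.37), np.float64(-1.75)]
-1 1 1 [0, 0, 0, 0, 0, 0, 8, 0, 15, 0, 0, 0] [np.float64(1.36), np.float64(-0.65), np.float64(2.61), np.float64(1.35)]
-1 -1 -1 [0, 0, 0, 8, 0, 8, 0, 0, 0, 391, 355, 347] [np.float64(1.36), np.float64(2.61), np.float64(2.03), np.float64(2.62)]
-1 -1 1 [0, 0, 0, 8, 0, 8, 0, 0, 0, 0, 0, 0] [np.float64(1.36), np.float64(2.61), np.float64(-0.87), np.float64(1.36)]
real	0m27.798s
user	0m27.696s
sys	0m0.202s
```

```bash
cat > go.py <<'E'
import sys
from plan import *
def go(X,R,parts=None):
    o=arm.observe();x=o["tcp_pos"];r=Ro.from_euler('xyz',o["ee_rot"]).as_matrix()
    rv=Ro.from_matrix(r.T@R).as_rotvec();d=r.T@(X-x)
    n=parts or max(1,int(np.ceil(max(np.abs(rv).max()/.5,np.abs(d).max()/.4))))
    print("t",round(o["time"],2),"w",round(float(o["gripper_width"]),3),"F",np.round(o["contact_force"],1),"dist",np.linalg.norm(d).round(4),"rot",np.linalg.norm(rv).round(3),"parts",n)
    print("q",np.round(o["joint_positions"],2))
    # first part
    print("x,y,z",np.round(d/n/.4,3),"ax,ay,az",np.round(rv/n/.5,3),"rows>=",max(np.linalg.norm(d)/n/.0625,np.linalg.norm(rv)/n/.187).round(1))
if __name__=="__main__":
    P=poses(-1,1,-1);X,R=P[sys.argv[1]]
    if len(sys.argv)>2:X=X+np.array(list(map(float,sys.argv[2].split(","))))
    print(X.round(3),Ro.from_matrix(R).as_euler('xyz').round(3));go(X,R)
E
python3 go.py G0
```

```text
[ 0.422 -0.08   0.227] [-1.753  0.297 -3.021]
t 1.6 w 1.003 F [-0.4 -0.1 -0.1] dist 0.3937 rot 2.263 parts 4
q [-0.18 -0.31 -0.22  2.25 -0.56  1.34  1.02]
x,y,z [-0.119  0.207 -0.06 ] ax,ay,az [ 0.287 -0.955 -0.534] rows>= 3.0
```

Emit:
{"fn": "drive_tool", "kwargs": {"rows": [{"x":-0.12,"y":0.21,"z":-0.06,"ax":0.28,"ay":-0.95,"az":-0.53,"hand":-1},{"x":-0.12,"y":0.21,"z":-0.06,"ax":0.28,"ay":-0.95,"az":-0.53,"hand":-1},{"x":-0.12,"y":0.21,"z":-0.06,"ax":0.28,"ay":-0.95,"az":-0.53,"hand":-1},{"x":-0.12,"y":0.21,"z":-0.06,"ax":0.28,"ay":-0.95,"az":-0.53,"hand":-1}]}}

```text
time: 2.1
tcp_pos: [0.235, 0.1386, 0.2953]
ee_rot: [-2.661, 0.028, 1.629]
contact_force: [-0.8, 0.2, -0.6]
gripper_width: 1.0
```

```bash
python3 go.py G0
```

```text
[ 0.422 -0.08   0.227] [-1.753  0.297 -3.021]
t 2.1 w 1.0 F [-0.8  0.2 -0.6] dist 0.2955 rot 1.696 parts 3
q [-0.25  0.   -0.24  2.05 -0.17  1.54  1.18]
x,y,z [-0.189  0.157 -0.012] ax,ay,az [ 0.289 -0.955 -0.533] rows>= 3.0
```

Emit:
{"fn": "drive_tool", "kwargs": {"rows": [{"x":-0.19,"y":0.16,"z":-0.05,"ax":0.29,"ay":-0.95,"az":-0.53,"hand":-1},{"x":-0.19,"y":0.16,"z":-0.05,"ax":0.29,"ay":-0.95,"az":-0.53,"hand":-1},{"x":-0.19,"y":0.16,"z":-0.05,"ax":0.29,"ay":-0.95,"az":-0.53,"hand":-1},{"x":-0.19,"y":0.16,"z":-0.05,"ax":0.29,"ay":-0.95,"az":-0.53,"hand":-1}]}}

```text
time: 2.6
tcp_pos: [0.3047, 0.0681, 0.2844]
ee_rot: [-2.433, 0.275, 2.123]
contact_force: [-0.2, 0.1, 0.6]
gripper_width: 1.004
```

```bash
python3 go.py G0
```

```text
[ 0.422 -0.08   0.227] [-1.753  0.297 -3.021]
t 2.6 w 1.004 F [-0.2  0.1  0.6] dist 0.1973 rot 1.13 parts 2
q [-0.33  0.22 -0.27  1.95  0.23  1.71  1.35]
x,y,z [-0.206  0.107  0.083] ax,ay,az [ 0.29  -0.956 -0.529] rows>= 3.0
```

Emit:
{"fn": "drive_tool", "kwargs": {"rows": [{"x":-0.21,"y":0.11,"z":0.06,"ax":0.29,"ay":-0.95,"az":-0.53,"hand":-1},{"x":-0.21,"y":0.11,"z":0.06,"ax":0.29,"ay":-0.95,"az":-0.53,"hand":-1},{"x":-0.21,"y":0.11,"z":0.06,"ax":0.29,"ay":-0.95,"az":-0.53,"hand":-1},{"x":-0.21,"y":0.11,"z":0.06,"ax":0.29,"ay":-0.95,"az":-0.53,"hand":-1}]}}

```text
time: 3.1
tcp_pos: [0.3676, -0.0019, 0.2615]
ee_rot: [-2.099, 0.377, 2.687]
contact_force: [0.2, -1.1, 0.7]
gripper_width: 0.999
```

```bash
python3 go.py G0
```

```text
[ 0.422 -0.08   0.227] [-1.753  0.297 -3.021]
t 3.1 w 0.999 F [ 0.2 -1.1  0.7] dist 0.101 rot 0.567 parts 1
q [-0.39  0.38 -0.3   2.03  0.64  1.75  1.5 ]
x,y,z [-0.161  0.077  0.179] ax,ay,az [ 0.293 -0.963 -0.523] rows>= 3.0
```

Emit:
{"fn": "drive_tool", "kwargs": {"rows": [{"x":-0.16,"y":0.08,"z":0.18,"ax":0.29,"ay":-0.96,"az":-0.52,"hand":-1},{"x":-0.16,"y":0.08,"z":0.18,"ax":0.29,"ay":-0.96,"az":-0.52,"hand":-1},{"x":-0.16,"y":0.08,"z":0.18,"ax":0.29,"ay":-0.96,"az":-0.52,"hand":-1},{"x":-0.16,"y":0.08,"z":0.18,"ax":0.29,"ay":-0.96,"az":-0.52,"hand":-1},{"x":-0.16,"y":0.08,"z":0.18,"ax":0.29,"ay":-0.96,"az":-0.52,"hand":-1}]}}

```text
time: 3.72
tcp_pos: [0.4227, -0.0799, 0.2265]
ee_rot: [-1.758, 0.303, -3.028]
contact_force: [0.5, -0.3, -0.3]
gripper_width: 1.003
```

```bash
python3 go.py G1; python3 - <<'E'
from plan import *
P=poses(-1,1,-1)
im=[]
for n,b in(("side",(300,150,480,330)),("top",(320,90,480,270))):
    i=arm.read_camera(n)[:,:,::-1].copy()
    i=cv2.resize(i[b[1]:b[3],b[0]:b[2]],None,fx=2.4,fy=2.4,interpolation=cv2.INTER_CUBIC)
    S=lambda X:tuple(int(v) for v in (proj(n,X)-b[:2])*2.4)
    for d in(0,.053,.2):cv2.circle(i,S(butt-d*u0),3,(0,0,255),1)
    a=np.linspace(0,2*np.pi,60)
    for z in(0,.118):
        for t in a:cv2.circle(i,S(cr+[.061*np.cos(t),.061*np.sin(t),z]),1,(0,255,0),-1)
    im.append(i)
cv2.imwrite("pics/g0.png",np.hstack(im))
E
```

```text
[ 0.442 -0.196  0.146] [-1.753  0.297 -3.021]
t 3.73 w 1.003 F [ 0.5 -0.3 -0.3] dist 0.1428 rot 0.01 parts 1
q [-0.42  0.53 -0.27  2.27  1.1   1.68  1.52]
x,y,z [0.045 0.138 0.326] ax,ay,az [ 0.005 -0.012 -0.015] rows>= 2.3
```

View pics/g0.png

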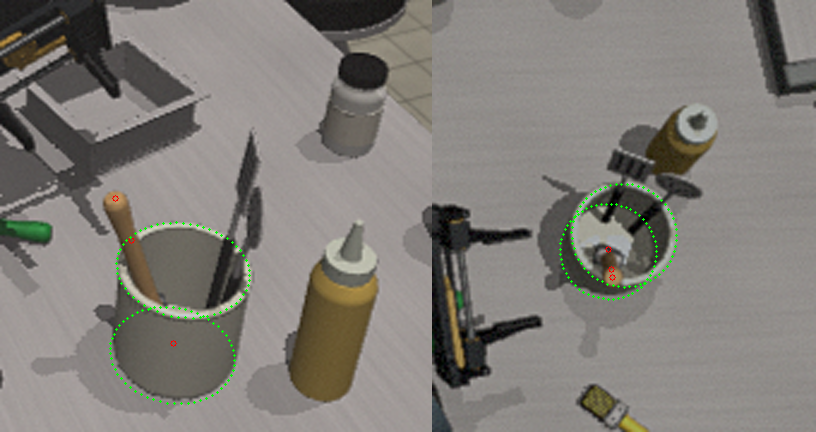

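The overlay agrees with the picture: rim ring on the crock, butt marker on the wooden butt at side (115,198) and top (612,277) in the crop. Fingers are clear on the left, so I approach now.

Emit:
{"fn": "drive_tool", "kwargs": {"rows": [{"x":0.045,"y":0.138,"z":0.05,"ax":0,"ay":-0.01,"az":-0.015,"hand":-1},{"x":0.045,"y":0.138,"z":0.12,"ax":0,"ay":-0.01,"az":-0.015,"hand":-1},{"x":0.045,"y":0.138,"z":0.22,"ax":0,"ay":-0.01,"az":-0.015,"hand":-1},{"x":0.045,"y":0.138,"z":0.3,"ax":0,"ay":-0.01,"az":-0.015,"hand":-1},{"x":0.045,"y":0.138,"z":0.326,"ax":0,"ay":-0.01,"az":-0.015,"hand":-1},{"x":0.045,"y":0.138,"z":0.326,"ax":0,"ay":-0.01,"az":-0.015,"hand":-1}]}}

```text
time: 4.58
tcp_pos: [0.4429, -0.1962, 0.1466]
ee_rot: [-1.756, 0.299, -3.023]
contact_force: [0.1, 1.3, -0.1]
gripper_width: 1.001
```

```bash
python3 go.py G1; python3 - <<'E'
from h import *
save("pics/g1.png",{"side":(310,180,460,330),"top":(340,120,460,270)},2.8)
E
```

```text
[ 0.442 -0.196  0.146] [-1.753  0.297 -3.021]
t 4.58 w 1.001 F [ 0.1  1.3 -0.1] dist 0.0007 rot 0.004 parts 1
q [-0.25  0.69 -0.15  2.34  1.37  1.51  1.36]
x,y,z [0.002 0.    0.   ] ax,ay,az [ 0.005 -0.003 -0.005] rows>= 0.0
```

View pics/g1.png

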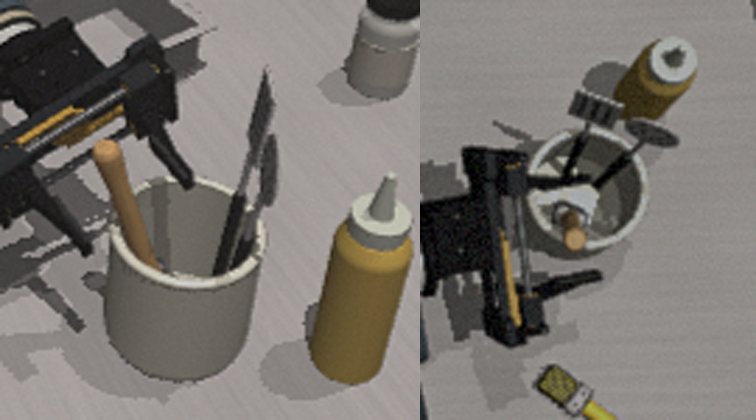

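Handle runs between the fingers (side tips at (190,185) and (90,255) in the crop); turner and skimmer are clear. Closing.

Emit:
{"fn": "drive_tool", "kwargs": {"rows": [{"x":0,"y":0,"z":0,"ax":0,"ay":0,"az":0,"hand":1},{"x":0,"y":0,"z":0,"ax":0,"ay":0,"az":0,"hand":1},{"x":0,"y":0,"z":0,"ax":0,"ay":0,"az":0,"hand":1},{"x":0,"y":0,"z":0,"ax":0,"ay":0,"az":0,"hand":1},{"x":0,"y":0,"z":0,"ax":0,"ay":0,"az":0,"hand":1},{"x":0,"y":0,"z":0,"ax":0,"ay":0,"az":0,"hand":1},{"x":0,"y":0,"z":0,"ax":0,"ay":0,"az":0,"hand":1},{"x":0,"y":0,"z":0,"ax":0,"ay":0,"az":0,"hand":1}]}}

```text
time: 5.68
tcp_pos: [0.4433, -0.195, 0.1462]
ee_rot: [-1.758, 0.299, -3.02]
contact_force: [-0.8, -0.0, -1.2]
gripper_width: 0.196
```

```bash
python3 go.py GL
```

```text
[ 0.393 -0.175  0.297] [-1.753  0.297 -3.021]
t 5.67 w 0.196 F [-0.8 -0.  -1.2] dist 0.1601 rot 0.005 parts 1
q [-0.25  0.69 -0.15  2.34  1.37  1.51  1.36]
x,y,z [ 0.002 -0.376 -0.138] ax,ay,az [ 0.009  0.002 -0.003] rows>= 2.6
```

Emit:
{"fn": "drive_tool", "kwargs": {"rows": [{"x":0,"y":-0.04,"z":-0.015,"ax":0,"ay":0,"az":0,"hand":1},{"x":0,"y":-0.1,"z":-0.037,"ax":0,"ay":0,"az":0,"hand":1},{"x":0,"y":-0.16,"z":-0.059,"ax":0,"ay":0,"az":0,"hand":1},{"x":0,"y":-0.22,"z":-0.081,"ax":0,"ay":0,"az":0,"hand":1},{"x":0,"y":-0.28,"z":-0.103,"ax":0,"ay":0,"az":0,"hand":1},{"x":0,"y":-0.34,"z":-0.125,"ax":0,"ay":0,"az":0,"hand":1},{"x":0,"y":-0.38,"z":-0.14,"ax":0,"ay":0,"az":0,"hand":1},{"x":0,"y":-0.38,"z":-0.14,"ax":0,"ay":0,"az":0,"hand":1}]}}

```text
time: 6.68
tcp_pos: [0.3932, -0.174, 0.2993]
ee_rot: [-1.759, 0.301, -3.02]
contact_force: [-0.2, 0.3, -2.1]
gripper_width: 0.193
```

```bash
python3 go.py H1 ; python3 - <<'E'
from plan import *
im=[]
o=arm.observe();R=Ro.from_euler('xyz',o["ee_rot"]).as_matrix();g=o["tcp_pos"]-.019*R[:,2]
R1=poses(-1,1,-1)["G1"][1];u=R@R1.T@u0
c=np.array([*pc,0]);xp=np.array([yp[1],-yp[0],0])
for n,b in(("side",(290,120,480,300)),("top",(230,110,430,290))):
    i=arm.read_camera(n)[:,:,::-1].copy()
    i=cv2.resize(i[b[1]:b[3],b[0]:b[2]],None,fx=2,fy=2,interpolation=cv2.INTER_CUBIC)
    S=lambda X:tuple(int(v) for v in (proj(n,X)-b[:2])*2)
    for d in(.053,-.147):cv2.circle(i,S(g+d*u),3,(0,0,255),1)
    for hx,hy in((.088,.081),(.0745,.0675)):
        q=[S(c+sx*hx*xp+sy*hy*yp+[0,0,.065]) for sx,sy in((1,1),(1,-1),(-1,-1),(-1,1))]
        cv2.polylines(i,[np.array(q)],True,(0,255,0),1)
    im.append(i)
cv2.imwrite("pics/lift.png",np.hstack(im))
E
```

```text
[0.567 0.198 0.179] [2.787 0.    0.175]
t 6.67 w 0.193 F [-0.2  0.3 -2.1] dist 0.4277 rot 2.878 parts 5
q [-0.3   0.28 -0.21  2.39  1.23  1.61  1.7 ]
x,y,z [-0.086  0.121 -0.154] ax,ay,az [0.089 0.568 0.997] rows>= 3.1
```

View pics/lift.png

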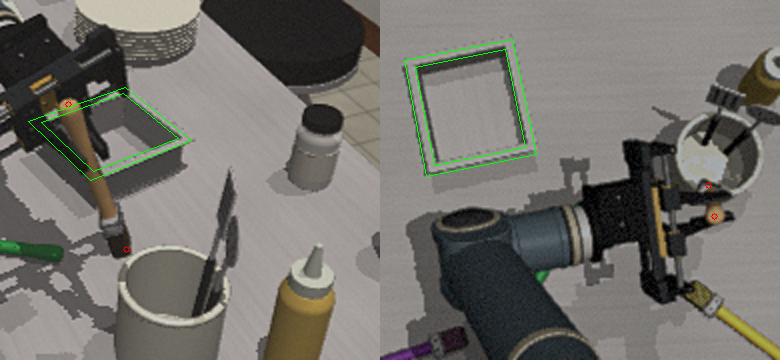

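Brush is out, held bristles-down, with its tip at side (120,250) in the crop and above the rim. Pan outline matches my model. I refine the in-hand angle and check the swing path.

```bash
cat > s2.py <<'E'
from plan import *
np.set_printoptions(precision=3,suppress=True)
o=arm.observe();R=Ro.from_euler('xyz',o["ee_rot"]).as_matrix();g=o["tcp_pos"]-.019*R[:,2]
def px(v):
    u=R@np.array([0,-np.sin(v[0]),np.cos(v[0])]);return u
f=least_squares(lambda v:np.concatenate([proj("side",g+(v[1])*px(v))-[324,171.5],proj("side",g-(.2-v[1])*px(v))-[350,245.5]]),[1.9,.053])
R1=poses(-1,1,-1)["G1"][1];l=R.T@u0
print("fit angle from w, gripdist",f.x,f.fun,"planned angle",np.arccos(w0@u0))
X,RH=poses(-1,1,-1)["H1"];X=X+[0,0,.1];rv=Ro.from_matrix(R.T@RH).as_rotvec();x0=o["tcp_pos"];q=o["joint_positions"]
print(rv)
for k in range(1,9):
    s=k/8;r=R@Ro.from_rotvec(rv*s).as_matrix();x=x0+(X-x0)*s;u=r@np.array([0,-np.sin(f.x[0]),np.cos(f.x[0])]);gg=x-.019*r[:,2]
    q,e=IK(x,r,q,2e-3);print(s,"butt",gg+.053*u,"tip",gg-.147*u,"w",r[:,2],round(e*1000,1),q)
E
python3 s2.py
```

```text
fit angle from w, gripdist [1.901 0.054] [ 0.32   0.624  2.102 -1.776] planned angle 1.9256171856888045
[0.22  1.422 2.494]
0.125 butt [ 0.388 -0.102  0.345] tip [ 0.491 -0.129  0.176] w [ 0.001 -0.974 -0.228] 0.0 [-0.34   0.363 -0.191  2.195  1.048  1.697  1.467]
0.25 butt [ 0.403 -0.052  0.336] tip [ 0.54  -0.095  0.197] w [-0.148 -0.936 -0.32 ] 0.0 [-0.37   0.415 -0.157  2.01   0.886  1.756  1.241]
0.375 butt [ 0.422 -0.     0.327] tip [ 0.578 -0.069  0.223] w [-0.254 -0.86  -0.442] 0.0 [-0.393  0.445 -0.12   1.848  0.732  1.782  1.003]
0.5 butt [0.444 0.052 0.317] tip [ 0.604 -0.046  0.25 ] w [-0.305 -0.756 -0.579] 0.0 [-0.415  0.456 -0.083  1.718  0.589  1.771  0.747]
0.625 butt [0.469 0.105 0.309] tip [ 0.616 -0.026  0.274] w [-0.294 -0.638 -0.712] 0.0 [-0.44   0.448 -0.049  1.631  0.463  1.717  0.472]
0.75 butt [0.496 0.157 0.302] tip [ 0.616 -0.003  0.292] w [-0.222 -0.519 -0.825] 0.0 [-0.475  0.425 -0.02   1.587  0.368  1.619  0.177]
0.875 butt [0.526 0.208 0.297] tip [0.606 0.025 0.301] w [-0.099 -0.416 -0.904] 0.0 [-0.526  0.392  0.007  1.585  0.316  1.482 -0.142]
1.0 butt [0.557 0.256 0.295] tip [0.591 0.059 0.3  ] w [ 0.06  -0.342 -0.938] 0.0 [-0.603  0.361  0.037  1.612  0.324  1.323 -0.498]
```

```bash
sed -i 's/^ZP=.*/ZP=.065+.0115\nA1=1.901/; s/c=w0@u0;w1=c\*b-np.sqrt(1-c\*c)\*np.array(\[0,0,1\])/c=w0@u0;w1=np.cos(A1)*b-np.sin(A1)*np.array([0,0,1])/' plan.py; grep -n A1 plan.py
cat > multi.py <<'E'
import sys
from plan import *
def pre(X,R,n):
    o=arm.observe();x=o["tcp_pos"];r=Ro.from_euler('xyz',o["ee_rot"]).as_matrix();rv=Ro.from_matrix(r.T@R).as_rotvec();d=(X-x)/n
    print("rot",(rv/n/.5).round(3),"rowmin",max(np.linalg.norm(rv)/n/.187,np.linalg.norm(d)/.0625).round(1))
    for k in range(n):print(k,(r.T@d/.4).round(3));r=r@Ro.from_rotvec(rv/n).as_matrix()
P=poses(-1,1,-1);X,R=P[sys.argv[1]];pre(X+np.array(list(map(float,sys.argv[3].split(",")))),R,int(sys.argv[2]))
E
python3 multi.py H1 6 0,0,.1
```

```text
7:A1=1.901
10:    c=w0@u0;w1=np.cos(A1)*b-np.sin(A1)*np.array([0,0,1])
rot [0.075 0.485 0.826] rowmin 2.6
0 [-0.084  0.061 -0.136]
1 [-0.019  0.077 -0.152]
2 [ 0.048  0.066 -0.151]
3 [ 0.103  0.028 -0.134]
4 [ 0.133 -0.026 -0.105]
5 [ 0.131 -0.085 -0.07 ]
```

Emit:
{"fn": "drive_tool", "kwargs": {"rows": [{"x":-0.04,"y":0.03,"z":-0.07,"ax":0.037,"ay":0.24,"az":0.41,"hand":1},{"x":-0.084,"y":0.061,"z":-0.136,"ax":0.075,"ay":0.485,"az":0.826,"hand":1},{"x":-0.084,"y":0.061,"z":-0.136,"ax":0.075,"ay":0.485,"az":0.826,"hand":1},{"x":-0.084,"y":0.061,"z":-0.136,"ax":0.075,"ay":0.485,"az":0.826,"hand":1}]}}

```text
time: 7.28
tcp_pos: [0.4228, -0.1123, 0.2941]
ee_rot: [-1.895, 0.639, 2.884]
contact_force: [-0.3, -0.3, -1.7]
gripper_width: 0.195
```

Emit:
{"fn": "drive_tool", "kwargs": {"rows": [{"x":-0.01,"y":0.04,"z":-0.075,"ax":0.037,"ay":0.24,"az":0.41,"hand":1},{"x":-0.019,"y":0.077,"z":-0.152,"ax":0.075,"ay":0.485,"az":0.826,"hand":1},{"x":-0.019,"y":0.077,"z":-0.152,"ax":0.075,"ay":0.485,"az":0.826,"hand":1},{"x":-0.019,"y":0.077,"z":-0.152,"ax":0.075,"ay":0.485,"az":0.826,"hand":1}]}}

```text
time: 7.78
tcp_pos: [0.4512, -0.0509, 0.2905]
ee_rot: [-2.259, 0.89, 2.313]
contact_force: [-0.6, 0.5, -0.8]
gripper_width: 0.196
```

Emit:
{"fn": "drive_tool", "kwargs": {"rows": [{"x":0.024,"y":0.033,"z":-0.075,"ax":0.037,"ay":0.24,"az":0.41,"hand":1},{"x":0.048,"y":0.066,"z":-0.151,"ax":0.075,"ay":0.485,"az":0.826,"hand":1},{"x":0.048,"y":0.066,"z":-0.151,"ax":0.075,"ay":0.485,"az":0.826,"hand":1},{"x":0.048,"y":0.066,"z":-0.151,"ax":0.075,"ay":0.485,"az":0.826,"hand":1}]}}

```text
time: 8.28
tcp_pos: [0.4796, 0.0101, 0.2868]
ee_rot: [-2.846, 0.92, 1.532]
contact_force: [0.3, -0.4, -1.2]
gripper_width: 0.19
```

```bash
python3 multi.py H1 3 0,0,.1; python3 go.py H1|tail -2
```

```text
rot [0.073 0.489 0.828] rowmin 2.6
0 [ 0.102  0.028 -0.137]
1 [ 0.133 -0.026 -0.108]
2 [ 0.132 -0.085 -0.072]
q [-0.4   0.46 -0.09  1.71  0.58  1.78  0.76]
x,y,z [ 0.168  0.043 -0.089] ax,ay,az [0.073 0.489 0.828] rows>= 2.6
```

Emit:
{"fn": "drive_tool", "kwargs": {"rows": [{"x":0.051,"y":0.014,"z":-0.068,"ax":0.037,"ay":0.24,"az":0.41,"hand":1},{"x":0.102,"y":0.028,"z":-0.137,"ax":0.073,"ay":0.489,"az":0.828,"hand":1},{"x":0.102,"y":0.028,"z":-0.137,"ax":0.073,"ay":0.489,"az":0.828,"hand":1},{"x":0.102,"y":0.028,"z":-0.137,"ax":0.073,"ay":0.489,"az":0.828,"hand":1}]}}

```text
time: 8.78
tcp_pos: [0.5077, 0.0717, 0.284]
ee_rot: [3.009, 0.704, 0.903]
contact_force: [-0.8, -0.0, -1.4]
gripper_width: 0.191
```

Emit:
{"fn": "drive_tool", "kwargs": {"rows": [{"x":0.066,"y":-0.013,"z":-0.054,"ax":0.037,"ay":0.24,"az":0.41,"hand":1},{"x":0.133,"y":-0.026,"z":-0.108,"ax":0.073,"ay":0.489,"az":0.828,"hand":1},{"x":0.133,"y":-0.026,"z":-0.108,"ax":0.073,"ay":0.489,"az":0.828,"hand":1},{"x":0.133,"y":-0.026,"z":-0.108,"ax":0.073,"ay":0.489,"az":0.828,"hand":1}]}}

```text
time: 9.28
tcp_pos: [0.5357, 0.1337, 0.2808]
ee_rot: [2.833, 0.374, 0.499]
contact_force: [0.1, 0.9, -0.4]
gripper_width: 0.192
```

Emit:
{"fn": "drive_tool", "kwargs": {"rows": [{"x":0.066,"y":-0.043,"z":-0.036,"ax":0.037,"ay":0.24,"az":0.41,"hand":1},{"x":0.132,"y":-0.085,"z":-0.072,"ax":0.073,"ay":0.489,"az":0.828,"hand":1},{"x":0.132,"y":-0.085,"z":-0.072,"ax":0.073,"ay":0.489,"az":0.828,"hand":1},{"x":0.132,"y":-0.085,"z":-0.072,"ax":0.073,"ay":0.489,"az":0.828,"hand":1}]}}

```text
time: 9.78
tcp_pos: [0.5634, 0.1957, 0.2768]
ee_rot: [2.806, 0.013, 0.183]
contact_force: [0.1, 0.2, -1.1]
gripper_width: 0.193
```

```bash
python3 go.py H1; python3 go.py P1|tail -1; python3 - <<'E'
from plan import *
im=[]
o=arm.observe();R=Ro.from_euler('xyz',o["ee_rot"]).as_matrix();g=o["tcp_pos"]-.019*R[:,2]
u=R@np.array([0,-np.sin(A1),np.cos(A1)])
print("u",u.round(3),"butt",(g+.053*u).round(3),"tip",(g-.147*u).round(3))
for n,b in(("side",(250,70,440,250)),("top",(190,70,390,250))):
    i=arm.read_camera(n)[:,:,::-1].copy()
    i=cv2.resize(i[b[1]:b[3],b[0]:b[2]],None,fx=2,fy=2,interpolation=cv2.INTER_CUBIC)
    S=lambda X:tuple(int(v) for v in (proj(n,X)-b[:2])*2)
    for d in(.053,-.147):cv2.circle(i,S(g+d*u),3,(0,0,255),1)
    im.append(i)
cv2.imwrite("pics/hov.png",np.hstack(im))
E
```

```text
[0.567 0.198 0.179] [2.811 0.    0.175]
t 9.78 w 0.193 F [ 0.1  0.2 -1.1] dist 0.0983 rot 0.016 parts 1
q [-0.59  0.36  0.03  1.62  0.31  1.32 -0.47]
x,y,z [ 0.013 -0.085  0.23 ] ax,ay,az [0.01  0.018 0.024] rows>= 1.6
x,y,z [ 0.017 -0.184  0.514] ax,ay,az [0.01  0.018 0.024] rows>= 3.5
u [-0.182  0.983 -0.005] butt [0.553 0.254 0.294] tip [0.589 0.057 0.295]
```

View pics/hov.png

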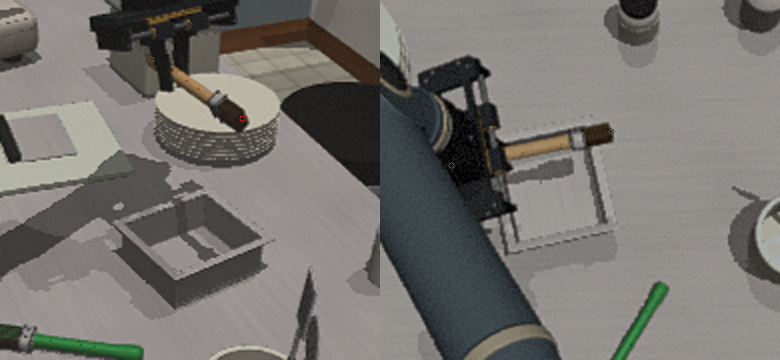

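Prediction and picture match (tip marker on the bristle end at (242,118) and (611,131)); brush is level over the pan. Lowering.

Emit:
{"fn": "drive_tool", "kwargs": {"rows": [{"x":0.017,"y":-0.04,"z":0.12,"ax":0.01,"ay":0.018,"az":0.024,"hand":1},{"x":0.017,"y":-0.085,"z":0.24,"ax":0.01,"ay":0.018,"az":0.024,"hand":1},{"x":0.017,"y":-0.13,"z":0.36,"ax":0.01,"ay":0.018,"az":0.024,"hand":1},{"x":0.017,"y":-0.16,"z":0.44,"ax":0.01,"ay":0.018,"az":0.024,"hand":1},{"x":0.017,"y":-0.173,"z":0.48,"ax":0.01,"ay":0.018,"az":0.024,"hand":1},{"x":0.017,"y":-0.175,"z":0.49,"ax":0.01,"ay":0.018,"az":0.024,"hand":1},{"x":0.017,"y":-0.175,"z":0.49,"ax":0.01,"ay":0.018,"az":0.024,"hand":1}]}}

```text
time: 10.75
tcp_pos: [0.5693, 0.1981, 0.0697]
ee_rot: [2.812, -0.002, 0.173]
contact_force: [-0.6, 0.6, -0.4]
gripper_width: 0.195
```

```bash
python3 go.py P1; python3 - <<'E'
from h import *
save("pics/p1a.png",{"side":(280,120,420,240),"top":(210,110,350,230)},2.8)
E
```

```text
[0.567 0.198 0.059] [2.811 0.    0.175]
t 10.75 w 0.195 F [-0.6  0.6 -0.4] dist 0.0114 rot 0.003 parts 1
q [-0.59  0.57  0.04  1.8   0.36  0.92 -0.62]
x,y,z [-0.006 -0.01   0.026] ax,ay,az [-0.001 -0.003 -0.005] rows>= 0.2
```

View pics/p1a.png

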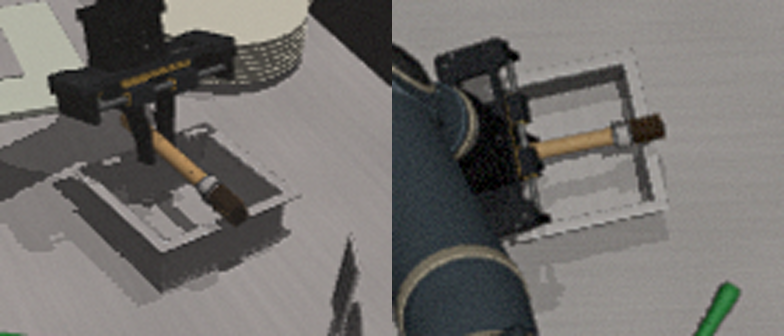

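Brush is centred across the pan: ferrule just inside the right rim (622,135), bristles over the rim, fingers inside the pan. Lowering the last millimetres.

Emit:
{"fn": "drive_tool", "kwargs": {"rows": [{"x":0,"y":-0.003,"z":0.007,"ax":0,"ay":0,"az":0,"hand":1},{"x":0,"y":-0.005,"z":0.013,"ax":0,"ay":0,"az":0,"hand":1},{"x":0,"y":-0.005,"z":0.013,"ax":0,"ay":0,"az":0,"hand":1}]}}

```text
time: 11.22
tcp_pos: [0.5695, 0.1988, 0.0647]
ee_rot: [2.813, -0.004, 0.173]
contact_force: [0.4, 1.0, -0.1]
gripper_width: 0.192
```

Emit:
{"fn": "drive_tool", "kwargs": {"rows": [{"x":0,"y":-0.002,"z":0.006,"ax":0,"ay":0,"az":0,"hand":1},{"x":0,"y":-0.002,"z":0.006,"ax":0,"ay":0,"az":0,"hand":1}]}}

```text
time: 11.48
tcp_pos: [0.5696, 0.199, 0.0622]
ee_rot: [2.813, -0.004, 0.174]
contact_force: [-0.7, 0.0, 1.0]
gripper_width: 0.193
```

Emit:
{"fn": "drive_tool", "kwargs": {"rows": [{"x":0,"y":-0.002,"z":0.006,"ax":0,"ay":0,"az":0,"hand":1},{"x":0,"y":-0.002,"z":0.006,"ax":0,"ay":0,"az":0,"hand":1}]}}

```text
time: 11.72
tcp_pos: [0.5695, 0.1992, 0.0595]
ee_rot: [2.813, -0.004, 0.174]
contact_force: [-0.8, 2.0, -0.2]
gripper_width: 0.195
```

Emit:
{"fn": "drive_tool", "kwargs": {"rows": [{"x":0,"y":-0.002,"z":0.005,"ax":0,"ay":0,"az":0,"hand":1},{"x":0,"y":-0.002,"z":0.005,"ax":0,"ay":0,"az":0,"hand":1}]}}

```text
time: 11.98
tcp_pos: [0.5696, 0.1993, 0.0572]
ee_rot: [2.813, -0.004, 0.174]
contact_force: [0.6, 1.6, 1.1]
gripper_width: 0.197
```

```bash
python3 go.py P1
```

```text
[0.567 0.198 0.059] [2.811 0.    0.175]
t 11.97 w 0.197 F [0.6 1.6 1.1] dist 0.0031 rot 0.004 parts 1
q [-0.6   0.59  0.04  1.81  0.36  0.9  -0.63]
x,y,z [-0.007  0.003 -0.003] ax,ay,az [-0.003 -0.007 -0.003] rows>= 0.0
```

Emit:
{"fn": "drive_tool", "kwargs": {"rows": [{"x":0,"y":0,"z":0,"ax":0,"ay":0,"az":0,"hand":-0.2},{"x":0,"y":0,"z":0,"ax":0,"ay":0,"az":0,"hand":-0.2},{"x":0,"y":0,"z":0,"ax":0,"ay":0,"az":0,"hand":-0.2},{"x":0,"y":0,"z":0,"ax":0,"ay":0,"az":0,"hand":-0.2},{"x":0,"y":0,"z":0,"ax":0,"ay":0,"az":0,"hand":-0.2}]}}

```text
time: 12.6
tcp_pos: [0.5696, 0.1993, 0.0572]
ee_rot: [2.813, -0.004, 0.174]
contact_force: [-0.3, -0.8, 0.2]
gripper_width: 0.588
```

```bash
python3 go.py H1
```

```text
[0.567 0.198 0.179] [2.811 0.    0.175]
t 12.6 w 0.588 F [-0.3 -0.8  0.2] dist 0.1214 rot 0.004 parts 1
q [-0.6   0.59  0.04  1.81  0.36  0.9  -0.63]
x,y,z [-0.006  0.1   -0.287] ax,ay,az [-0.003 -0.007 -0.003] rows>= 1.9
```

Emit:
{"fn": "drive_tool", "kwargs": {"rows": [{"x":0,"y":0.03,"z":-0.1,"ax":0,"ay":0,"az":0,"hand":-0.2},{"x":0,"y":0.07,"z":-0.2,"ax":0,"ay":0,"az":0,"hand":-0.2},{"x":0,"y":0.1,"z":-0.3,"ax":0,"ay":0,"az":0,"hand":-0.5},{"x":0,"y":0.14,"z":-0.4,"ax":0,"ay":0,"az":0,"hand":-1},{"x":0,"y":0.14,"z":-0.4,"ax":0,"ay":0,"az":0,"hand":-1}]}}

```text
time: 13.22
tcp_pos: [0.5711, 0.1985, 0.2307]
ee_rot: [2.815, -0.011, 0.174]
contact_force: [-0.1, 0.3, -0.0]
gripper_width: 0.857
```

```bash
python3 - <<'E'
from plan import *
b=yp;B=np.array([*pc,ZP])+.105*b
im=[]
for n,bx in(("side",(280,120,420,240)),("top",(210,110,350,230))):
    i=arm.read_camera(n)[:,:,::-1].copy()
    i=cv2.resize(i[bx[1]:bx[3],bx[0]:bx[2]],None,fx=2.8,fy=2.8,interpolation=cv2.INTER_CUBIC)
    for d in(0,.146,.168,.2):
        cv2.circle(i,tuple(int(v) for v in (proj(n,B-d*b)-bx[:2])*2.8),3,(0,0,255),1)
    im.append(i)
cv2.imwrite("pics/p1b.png",np.hstack(im))
E
python3 go.py H2
```

```text
[0.583 0.108 0.179] [-2.787  0.     0.175]
t 13.32 w 0.937 F [-1.4 -0.2  0.2] dist 0.1025 rot 0.683 parts 2
q [-0.59  0.4   0.03  1.68  0.31  1.21 -0.52]
x,y,z [-0.002  0.088  0.093] ax,ay,az [ 0.683 -0.004 -0.   ] rows>= 1.8
```

View pics/p1b.png

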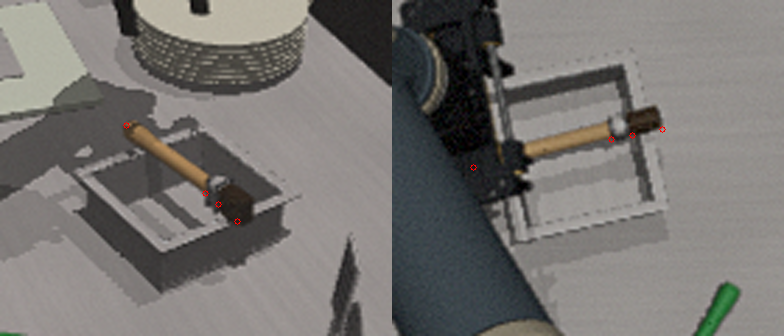

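Brush lies across both rims, with its head about 6 mm farther from the robot than planned: ferrule at side (216,187) and top (619,127), butt at side (128,127). Measuring it again.

```bash
python3 - <<'E'
from plan import *
np.set_printoptions(precision=4,suppress=True)
T=lambda x,y:((x-392)/2.8+210,y/2.8+110)
S=lambda x,y:(x/2.8+280,y/2.8+120)
print("ferr",tri(S(216,187),T(619,127)));print("join",tri(S(208,181),T(610,129)))
print("tip",tri(S(242,207),T(660,118)))
for nm,p in(("ferr",(619,127)),("join",(610,129)),("hand",(530,151)),("tip",(660,118))):print(nm,atz("top",*T(*p),.076))
print("butt side",atz("side",*S(129,128),.076),"ferr side",atz("side",*S(216,187),.076))
# colour-based handle axis, top
for n in("top","side"):
    im=arm.read_camera(n).astype(int);r,g,b=im[...,0],im[...,1],im[...,2]
    m=((r-b>45)&(r>110)&(g<r-15)).astype(np.uint8)
    bx=(245,130,310,200) if n=="top" else (310,150,375,200)
    mm=np.zeros_like(m);mm[bx[1]:bx[3],bx[0]:bx[2]]=m[bx[1]:bx[3],bx[0]:bx[2]]
    ys,xs=np.nonzero(mm);print(n,len(xs))
    P=np.c_[xs,ys].astype(float);c=P.mean(0);d=np.linalg.svd(P-c)[2][0];t=(P-c)@d
    for e in(np.percentile(t,1),0,np.percentile(t,99)):print(c+e*d,atz(n,*(c+e*d),.076))
E
```

```text
ferr (array([0.5913, 0.1049, 0.0882]), [np.float64(0.0015213289526935694), np.float64(0.0015213289526937672)])
join (array([0.588 , 0.1144, 0.0903]), [np.float64(0.002512627284823274), np.float64(0.002512627284823391)])
tip (array([0.5987, 0.0624, 0.0908]), [np.float64(0.001747907880376746), np.float64(0.0017479078803768165)])
ferr [0.5958 0.1049 0.076 ]
join [0.5939 0.1144 0.076 ]
hand [0.573  0.1978 0.076 ]
tip [0.6041 0.0621 0.076 ]
butt side [0.5584 0.252  0.076 ] ferr side [0.5979 0.1197 0.076 ]
top 148
[286.484  155.9352] [0.5945 0.1183 0.076 ]
[272.2095 159.5541] [0.5849 0.1601 0.076 ]
[257.6728 163.2393] [0.5752 0.2025 0.076 ]
side 137
[325.6489 164.241 ] [0.5604 0.26   0.076 ]
[339.5912 174.3358] [0.5774 0.195  0.076 ]
[352.4388 183.6379] [0.5921 0.1385 0.076 ]
```

```bash
python3 - <<'E'
s=open("plan.py").read()
s=s.replace("    g=.019\n","    g=.019\n    b2=np.array([-.2234,.975,-.036]);b2/=np.linalg.norm(b2);h=b2[:2]/np.linalg.norm(b2[:2]);n=np.array([b2[2]*h[0],b2[2]*h[1],-np.hypot(*b2[:2])]) # perp, down\n    w2=-c*b2+np.sqrt(1-c*c)*n;P2=np.array([.594,.105,.080]);R3=frame(w2,b2,s2)\n")
open("plan.py","w").write(s)
E
python3 - <<'E'
from plan import *
R=poses(-1,1,-1)["P2"][1];print(R.round(3),np.linalg.det(R))
E
python3 multi.py H2 2 0,0,0
```

```text
[[ 0.975  0.212 -0.07 ]
 [ 0.223 -0.926  0.306]
 [-0.    -0.313 -0.95 ]] 0.9999999999999999
rot [ 0.648 -0.001 -0.052] rowmin 1.7
0 [0.011 0.088 0.088]
1 [0.009 0.112 0.055]
```

Emit:
{"fn": "drive_tool", "kwargs": {"rows": [{"x":0.011,"y":0.088,"z":0.06,"ax":0.648,"ay":0,"az":-0.052,"hand":-0.3},{"x":0.011,"y":0.088,"z":0.06,"ax":0.648,"ay":0,"az":-0.052,"hand":-0.3},{"x":0.011,"y":0.088,"z":0.06,"ax":0.648,"ay":0,"az":-0.052,"hand":-0.3},{"x":0.011,"y":0.088,"z":0.06,"ax":0.648,"ay":0,"az":-0.052,"hand":-0.3}]}}

```text
time: 13.92
tcp_pos: [0.5789, 0.1597, 0.2131]
ee_rot: [3.135, 0.005, 0.202]
contact_force: [-0.2, 1.3, -1.0]
gripper_width: 0.676
```

Emit:
{"fn": "drive_tool", "kwargs": {"rows": [{"x":0.009,"y":0.112,"z":0.06,"ax":0.648,"ay":0,"az":-0.052,"hand":-0.3},{"x":0.009,"y":0.112,"z":0.06,"ax":0.648,"ay":0,"az":-0.052,"hand":-0.3},{"x":0.009,"y":0.112,"z":0.06,"ax":0.648,"ay":0,"az":-0.052,"hand":-0.3},{"x":0.009,"y":0.112,"z":0.06,"ax":0.648,"ay":0,"az":-0.052,"hand":-0.3}]}}

```text
time: 14.42
tcp_pos: [0.5907, 0.1201, 0.1895]
ee_rot: [-2.824, 0.001, 0.233]
contact_force: [-1.5, 0.7, 1.1]
gripper_width: 0.649
```

```bash
python3 go.py P2
```

```text
[0.593 0.111 0.062] [-2.823  0.     0.225]
t 14.43 w 0.649 F [-1.5  0.7  1.1] dist 0.1279 rot 0.008 parts 1
q [-0.03  0.42 -0.11  1.73 -0.31  1.05  0.27]
x,y,z [-0.     0.122  0.296] ax,ay,az [0.002 0.007 0.015] rows>= 2.0
```

Emit:
{"fn": "drive_tool", "kwargs": {"rows": [{"x":0,"y":0.04,"z":0.09,"ax":0,"ay":0.007,"az":0.015,"hand":-0.3},{"x":0,"y":0.08,"z":0.19,"ax":0,"ay":0.007,"az":0.015,"hand":-0.3},{"x":0,"y":0.11,"z":0.26,"ax":0,"ay":0.007,"az":0.015,"hand":-0.3},{"x":0,"y":0.122,"z":0.296,"ax":0,"ay":0.007,"az":0.015,"hand":-0.3},{"x":0,"y":0.122,"z":0.296,"ax":0,"ay":0.007,"az":0.015,"hand":-0.3}]}}

```text
time: 15.05
tcp_pos: [0.592, 0.1133, 0.0617]
ee_rot: [-2.823, 0.001, 0.229]
contact_force: [0.3, -0.2, 0.3]
gripper_width: 0.653
```

```bash
python3 go.py P2; python3 - <<'E'
from h import *
save("pics/p2.png",{"side":(280,120,420,240),"top":(210,110,350,230)},2.8)
E
```

```text
[0.593 0.111 0.062] [-2.823  0.     0.225]
t 15.05 w 0.653 F [ 0.3 -0.2  0.3] dist 0.0026 rot 0.004 parts 1
q [-0.01  0.57 -0.12  1.83 -0.34  0.82  0.36]
x,y,z [ 0.     0.006 -0.003] ax,ay,az [0.001 0.004 0.006] rows>= 0.0
```

View pics/p2.png

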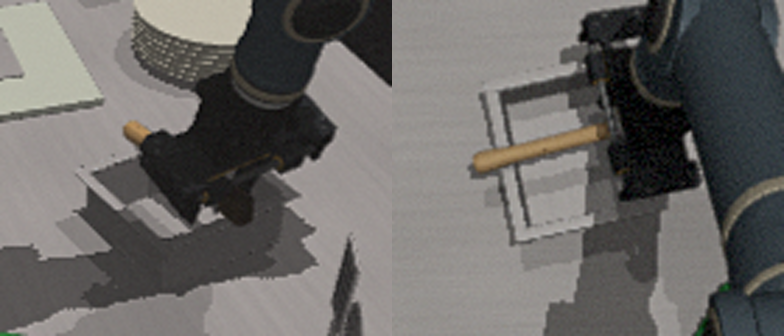

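Butt end is visible over the left rim at top (475,161), handle running to (605,131) between the fingers. I make a 2 mm correction, then close.

Emit:
{"fn": "drive_tool", "kwargs": {"rows": [{"x":0,"y":0.006,"z":0,"ax":0,"ay":0,"az":0,"hand":-0.3},{"x":0,"y":0.008,"z":0,"ax":0,"ay":0,"az":0,"hand":0.2},{"x":0,"y":0.008,"z":0,"ax":0,"ay":0,"az":0,"hand":1},{"x":0,"y":0.008,"z":0,"ax":0,"ay":0,"az":0,"hand":1},{"x":0,"y":0.008,"z":0,"ax":0,"ay":0,"az":0,"hand":1},{"x":0,"y":0.008,"z":0,"ax":0,"ay":0,"az":0,"hand":1},{"x":0,"y":0.008,"z":0,"ax":0,"ay":0,"az":0,"hand":1}]}}

```text
time: 16.02
tcp_pos: [0.5941, 0.1093, 0.0621]
ee_rot: [-2.824, -0.002, 0.227]
contact_force: [1.0, 0.0, 0.3]
gripper_width: 0.25
```

```bash
python3 - <<'E'
from plan import *
np.set_printoptions(precision=4,suppress=True)
o=arm.observe();R=Ro.from_euler('xyz',o["ee_rot"]).as_matrix();g=o["tcp_pos"]-.019*R[:,2];print("g",g,"w",o["gripper_width"]*87,o["contact_force"],o["time"])
b=atz("top",(474-392)/2.8+210,161.5/2.8+110,.076);print("butt",b,np.linalg.norm(b-g))
im=arm.read_camera("top").astype(int);r,gg,bb=im[...,0],im[...,1],im[...,2]
m=(r-bb>45)&(r>110)&(gg<r-15);ys,xs=np.nonzero(m[130:200,225:300]);P=np.c_[xs+225,ys+130].astype(float);c=P.mean(0);d=np.linalg.svd(P-c)[2][0];t=(P-c)@d
for e in(t.min(),0,t.max()):print(c+e*d,atz("top",*(c+e*d),.076))
E
```

```text
g [0.5954 0.1036 0.0802] w 21.71922027432835 [1.0132 0.0183 0.307 ] 16.025
butt [0.5635 0.2561 0.076 ] 0.15585468721365517
[284.2126 156.837 ] [0.592 0.125 0.076]
[260.8099 162.781 ] [0.5763 0.1934 0.076 ]
[239.0765 168.301 ] [0.5617 0.2567 0.076 ]
```

Width is 21.7 mm, so the ferrule is held across its 22 mm thickness, 156 mm from the butt. Lifting.

Emit:
{"fn": "drive_tool", "kwargs": {"rows": [{"x":0,"y":-0.03,"z":-0.09,"ax":0,"ay":0,"az":0,"hand":1},{"x":0,"y":-0.07,"z":-0.2,"ax":0,"ay":0,"az":0,"hand":1},{"x":0,"y":-0.11,"z":-0.33,"ax":0,"ay":0,"az":0,"hand":1},{"x":0,"y":-0.15,"z":-0.45,"ax":0,"ay":0,"az":0,"hand":1},{"x":0,"y":-0.2,"z":-0.6,"ax":0,"ay":0,"az":0,"hand":1},{"x":0,"y":-0.2,"z":-0.6,"ax":0,"ay":0,"az":0,"hand":1}]}}

```text
time: 16.82
tcp_pos: [0.5958, 0.1108, 0.321]
ee_rot: [-2.825, -0.013, 0.227]
contact_force: [0.2, 0.8, -1.6]
gripper_width: 0.251
```

```bash
cat > s3.py <<'E'
from plan import *
np.set_printoptions(precision=3,suppress=True)
o=arm.observe();R=Ro.from_euler('xyz',o["ee_rot"]).as_matrix();g=o["tcp_pos"]-.019*R[:,2];print("w",o["gripper_width"],o["tcp_pos"])
a=np.arccos(-(w0@u0))
X,RH=poses(-1,1,-1)["I0"];rv=Ro.from_matrix(R.T@RH).as_rotvec();x0=o["tcp_pos"];q=o["joint_positions"];print("rv",rv,X)
ul=RH.T@-u0
for n in("side","top"):
    im=arm.read_camera(n).astype(int);r,gg,bb=im[...,0],im[...,1],im[...,2]
    m=((r-bb>45)&(r>110)&(gg<r-15)).astype(np.uint8)
    c=g+.08*(R@ul);cx,cy=proj(n,c).astype(int);M=np.zeros_like(m);M[max(cy-45,0):cy+45,max(cx-45,0):cx+45]=m[max(cy-45,0):cy+45,max(cx-45,0):cx+45]
    k,l,st,_=cv2.connectedComponentsWithStats(M)
    if k>1:
        j=1+np.argmax(st[1:,4]);ys,xs=np.nonzero(l==j);P=np.c_[xs,ys].astype(float);c0=P.mean(0);d=np.linalg.svd(P-c0)[2][0];t=(P-c0)@d
        print(n,"seen ends",c0+t.min()*d,c0+t.max()*d,"pred butt",proj(n,g+.156*R@ul),"join",proj(n,g+.01*R@ul))
for k in range(0,9):
    s=k/8;r=R@Ro.from_rotvec(rv*s).as_matrix();x=x0+(X-x0)*s;gg=x-.019*r[:,2];u=r@ul
    q,e=IK(x,r,q,2e-3);print(s,"butt",gg+.156*u,"tip",gg-.044*u,"w",r[:,2],round(e*1000,1),q)
E
python3 s3.py;python3 multi.py I0 6 0,0,0
```

```text
w 0.25101821146246356 [0.596 0.111 0.321]
rv [-1.706  0.215  0.267] [ 0.389 -0.173  0.307]
side seen ends [327.311  83.498] [335.775  88.752] pred butt [328.969  85.488] join [363.757 103.435]
top seen ends [276.561 131.14 ] [221.62  145.551] pred butt [221.672 145.114] join [281.011 129.366]
0.0 butt [0.562 0.257 0.333] tip [0.607 0.062 0.341] w [-0.058  0.306 -0.95 ] 0.0 [-0.025  0.313 -0.089  1.573 -0.3    1.294  0.207]
0.125 butt [0.543 0.222 0.299] tip [0.577 0.031 0.349] w [ 0.012  0.108 -0.994] 0.0 [-0.091  0.226 -0.068  1.662 -0.095  1.226  0.064]
0.25 butt [0.525 0.18  0.267] tip [0.548 0.003 0.356] w [ 0.075 -0.097 -0.992] 0.0 [-0.158  0.154 -0.066  1.756  0.132  1.183 -0.117]
0.375 butt [0.509 0.132 0.237] tip [ 0.518 -0.024  0.361] w [ 0.127 -0.3   -0.945] 0.0 [-0.217  0.101 -0.079  1.855  0.368  1.174 -0.324]
0.5 butt [0.494 0.078 0.211] tip [ 0.488 -0.05   0.364] w [ 0.167 -0.491 -0.855] 0.0 [-0.269  0.071 -0.103  1.96   0.596  1.205 -0.543]
0.625 butt [0.48  0.019 0.189] tip [ 0.459 -0.075  0.365] w [ 0.192 -0.66  -0.726] 0.0 [-0.313  0.067 -0.125  2.069  0.8    1.27  -0.761]
0.75 butt [ 0.465 -0.044  0.174] tip [ 0.429 -0.099  0.363] w [ 0.201 -0.801 -0.564] 0.0 [-0.352  0.093 -0.137  2.181  0.972  1.363 -0.976]
0.875 butt [ 0.45  -0.109  0.166] tip [ 0.401 -0.123  0.359] w [ 0.194 -0.906 -0.377] 0.0 [-0.384  0.154 -0.132  2.291  1.11   1.473 -1.191]
1.0 butt [ 0.434 -0.176  0.164] tip [ 0.373 -0.149  0.352] w [ 0.171 -0.97  -0.174] 0.0 [-0.403  0.257 -0.1    2.395  1.214  1.587 -1.417]
rot [-0.569  0.075  0.091] rowmin 1.6
0 [-0.109  0.092 -0.027]
1 [-0.104  0.101 -0.003]
2 [-0.1    0.103  0.022]
3 [-0.097  0.098  0.047]
4 [-0.095  0.086  0.07 ]
5 [-0.094  0.067  0.088]
```

Emit:
{"fn": "drive_tool", "kwargs": {"rows": [{"x":-0.055,"y":0.046,"z":-0.013,"ax":-0.285,"ay":0.037,"az":0.045,"hand":1},{"x":-0.109,"y":0.092,"z":-0.027,"ax":-0.569,"ay":0.075,"az":0.091,"hand":1},{"x":-0.109,"y":0.092,"z":-0.027,"ax":-0.569,"ay":0.075,"az":0.091,"hand":1},{"x":-0.109,"y":0.092,"z":-0.027,"ax":-0.569,"ay":0.075,"az":0.091,"hand":1}]}}

```text
time: 17.42
tcp_pos: [0.5593, 0.0631, 0.3126]
ee_rot: [-3.107, -0.029, 0.176]
contact_force: [0.5, -0.6, -0.6]
gripper_width: 0.255
```

Emit:
{"fn": "drive_tool", "kwargs": {"rows": [{"x":-0.052,"y":0.05,"z":0,"ax":-0.285,"ay":0.037,"az":0.045,"hand":1},{"x":-0.104,"y":0.101,"z":-0.003,"ax":-0.569,"ay":0.075,"az":0.091,"hand":1},{"x":-0.104,"y":0.101,"z":-0.003,"ax":-0.569,"ay":0.075,"az":0.091,"hand":1},{"x":-0.104,"y":0.101,"z":-0.003,"ax":-0.569,"ay":0.075,"az":0.091,"hand":1}]}}

```text
time: 17.92
tcp_pos: [0.5264, 0.0159, 0.3109]
ee_rot: [2.896, -0.071, 0.134]
contact_force: [1.4, -0.5, 0.1]
gripper_width: 0.252
```

Emit:
{"fn": "drive_tool", "kwargs": {"rows": [{"x":-0.05,"y":0.051,"z":0.011,"ax":-0.285,"ay":0.037,"az":0.045,"hand":1},{"x":-0.1,"y":0.103,"z":0.022,"ax":-0.569,"ay":0.075,"az":0.091,"hand":1},{"x":-0.1,"y":0.103,"z":0.022,"ax":-0.569,"ay":0.075,"az":0.091,"hand":1},{"x":-0.1,"y":0.103,"z":0.022,"ax":-0.569,"ay":0.075,"az":0.091,"hand":1}]}}

```text
time: 18.42
tcp_pos: [0.4938, -0.031, 0.3099]
ee_rot: [2.617, -0.124, 0.105]
contact_force: [0.3, -0.3, -0.2]
gripper_width: 0.248
```

```bash
python3 multi.py I0 3 0,0,0
```

```text
rot [-0.572  0.078  0.091] rowmin 1.6
0 [-0.098  0.099  0.046]
1 [-0.096  0.087  0.069]
2 [-0.096  0.069  0.087]
```

Emit:
{"fn": "drive_tool", "kwargs": {"rows": [{"x":-0.049,"y":0.05,"z":0.023,"ax":-0.285,"ay":0.037,"az":0.045,"hand":1},{"x":-0.098,"y":0.099,"z":0.046,"ax":-0.572,"ay":0.078,"az":0.091,"hand":1},{"x":-0.098,"y":0.099,"z":0.046,"ax":-0.572,"ay":0.078,"az":0.091,"hand":1},{"x":-0.098,"y":0.099,"z":0.046,"ax":-0.572,"ay":0.078,"az":0.091,"hand":1}]}}

```text
time: 18.92
tcp_pos: [0.4608, -0.078, 0.3097]
ee_rot: [2.336, -0.184, 0.091]
contact_force: [0.1, -0.6, -0.8]
gripper_width: 0.257
```

Emit:
{"fn": "drive_tool", "kwargs": {"rows": [{"x":-0.048,"y":0.043,"z":0.035,"ax":-0.285,"ay":0.037,"az":0.045,"hand":1},{"x":-0.096,"y":0.087,"z":0.069,"ax":-0.572,"ay":0.078,"az":0.091,"hand":1},{"x":-0.096,"y":0.087,"z":0.069,"ax":-0.572,"ay":0.078,"az":0.091,"hand":1},{"x":-0.096,"y":0.087,"z":0.069,"ax":-0.572,"ay":0.078,"az":0.091,"hand":1}]}}

```text
time: 19.42
tcp_pos: [0.4278, -0.1245, 0.3093]
ee_rot: [2.053, -0.246, 0.096]
contact_force: [-0.1, -0.8, -0.2]
gripper_width: 0.252
```

Emit:
{"fn": "drive_tool", "kwargs": {"rows": [{"x":-0.048,"y":0.034,"z":0.043,"ax":-0.285,"ay":0.037,"az":0.045,"hand":1},{"x":-0.096,"y":0.069,"z":0.087,"ax":-0.572,"ay":0.078,"az":0.091,"hand":1},{"x":-0.096,"y":0.069,"z":0.087,"ax":-0.572,"ay":0.078,"az":0.091,"hand":1},{"x":-0.096,"y":0.069,"z":0.087,"ax":-0.572,"ay":0.078,"az":0.091,"hand":1}]}}

```text
time: 19.92
tcp_pos: [0.3946, -0.1707, 0.3086]
ee_rot: [1.764, -0.305, 0.118]
contact_force: [-0.4, 0.6, -0.7]
gripper_width: 0.256
```

```bash
cat > s4.py <<'E'
from plan import *
np.set_printoptions(precision=3,suppress=True)
o=arm.observe();R=Ro.from_euler('xyz',o["ee_rot"]).as_matrix();g=o["tcp_pos"]-.019*R[:,2]
ul=poses(-1,1,-1)["I0"][1].T@-u0;u=R@ul
print("w",o["gripper_width"],"butt",g+.156*u,"u",u)
for n in("side","top"):
    im=arm.read_camera(n).astype(int);r,gg,bb=im[...,0],im[...,1],im[...,2]
    m=((r-bb>45)&(r>110)&(gg<r-15)).astype(np.uint8)
    c=g+.08*u;cx,cy=proj(n,c).astype(int);M=np.zeros_like(m);M[cy-40:cy+40,cx-40:cx+40]=m[cy-40:cy+40,cx-40:cx+40]
    k,l,st,_=cv2.connectedComponentsWithStats(M)
    if k>1:
        j=1+np.argmax(st[1:,4]);ys,xs=np.nonzero(l==j);P=np.c_[xs,ys].astype(float);c0=P.mean(0);d=np.linalg.svd(P-c0)[2][0];t=(P-c0)@d
        print(n,"seen",len(xs),c0+t.min()*d,c0+t.max()*d,"pred butt",proj(n,g+.156*u),"join",proj(n,g+.01*u))
E
python3 s4.py; python3 go.py I1
```

```text
w 0.25565058590056283 butt [ 0.44  -0.172  0.165] u [ 0.313 -0.125 -0.942]
side seen 172 [340.89 204.44] [356.628 244.147] pred butt [354.57  242.874] join [334.189 191.972]
top seen 92 [365.917 203.874] [370.633 238.051] pred butt [393.423 200.991] join [395.672 211.634]
[ 0.439 -0.195  0.157] [ 1.753 -0.297  0.121]
t 20.02 w 0.249 F [ 0.2  0.  -0.5] dist 0.1603 rot 0.013 parts 1
q [-0.44  0.25 -0.05  2.38  1.21  1.57 -1.41]
x,y,z [-0.016 -0.373  0.146] ax,ay,az [-0.019  0.002 -0.018] rows>= 2.6
```

```bash
python3 go.py I1 .0035,-.0015,.01|tail -1;  python3 go.py I0 .0035,-.0015,-.0|tail -1
```

```text
x,y,z [-0.001 -0.351  0.147] ax,ay,az [-0.019  0.002 -0.018] rows>= 2.4
x,y,z [-0.005 -0.001  0.009] ax,ay,az [-0.019  0.002 -0.018] rows>= 0.1
```

Emit:
{"fn": "drive_tool", "kwargs": {"rows": [{"x":-0.002,"y":0,"z":0.009,"ax":-0.019,"ay":0.002,"az":-0.018,"hand":1},{"x":-0.002,"y":-0.05,"z":0.03,"ax":-0.019,"ay":0.002,"az":-0.018,"hand":1},{"x":-0.002,"y":-0.1,"z":0.048,"ax":-0.019,"ay":0.002,"az":-0.018,"hand":1},{"x":-0.002,"y":-0.15,"z":0.068,"ax":-0.019,"ay":0.002,"az":-0.018,"hand":1},{"x":-0.002,"y":-0.2,"z":0.088,"ax":-0.019,"ay":0.002,"az":-0.018,"hand":1},{"x":-0.002,"y":-0.2,"z":0.088,"ax":-0.019,"ay":0.002,"az":-0.018,"hand":1}]}}

```text
time: 20.78
tcp_pos: [0.4217, -0.187, 0.2268]
ee_rot: [1.753, -0.295, 0.12]
contact_force: [-1.0, 0.3, -1.4]
gripper_width: 0.251
```

```bash
python3 s4.py|head -2;python3 go.py I1 .0035,-.0015,.01; python3 - <<'E'
from h import *
save("pics/i0.png",{"side":(310,160,460,310),"top":(340,120,460,270)},2.8)
E
```

```text
w 0.2506433642399168 butt [ 0.466 -0.19   0.083] u [ 0.305 -0.136 -0.942]
side seen 164 [352.586 233.766] [368.425 273.431] pred butt [366.11  271.718] join [347.809 224.991]
[ 0.442 -0.196  0.167] [ 1.753 -0.297  0.121]
t 20.88 w 0.248 F [-0.9  0.2 -1.2] dist 0.0652 rot 0.001 parts 1
q [-0.4   0.48 -0.03  2.38  1.29  1.48 -1.6 ]
x,y,z [ 0.002 -0.152  0.058] ax,ay,az [ 0.001 -0.    -0.001] rows>= 1.0
```

View pics/i0.png

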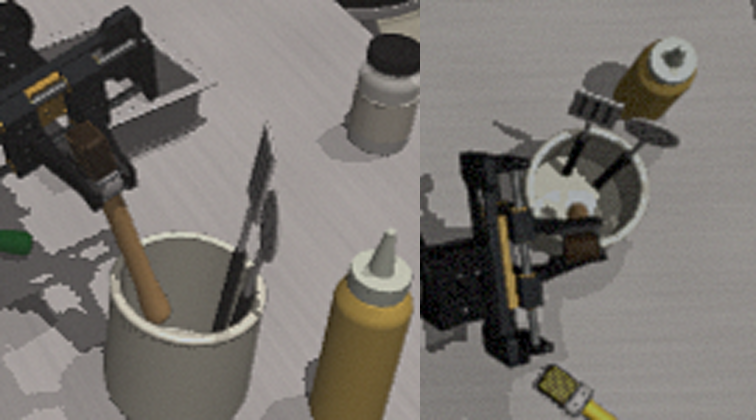

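The handle's knob is inside the mouth at side (155,308), bristles up, turner and skimmer untouched. Continuing down.

Emit:
{"fn": "drive_tool", "kwargs": {"rows": [{"x":0.002,"y":-0.05,"z":0.019,"ax":0,"ay":0,"az":0,"hand":1},{"x":0.002,"y":-0.1,"z":0.038,"ax":0,"ay":0,"az":0,"hand":1},{"x":0.002,"y":-0.14,"z":0.053,"ax":0,"ay":0,"az":0,"hand":1},{"x":0.002,"y":-0.152,"z":0.058,"ax":0,"ay":0,"az":0,"hand":1},{"x":0.002,"y":-0.152,"z":0.058,"ax":0,"ay":0,"az":0,"hand":1}]}}

```text
time: 21.6
tcp_pos: [0.4422, -0.1961, 0.1675]
ee_rot: [1.753, -0.299, 0.121]
contact_force: [0.0, 0.3, -0.8]
gripper_width: 0.25
```

Emit:
{"fn": "drive_tool", "kwargs": {"rows": [{"x":0,"y":-0.01,"z":0.004,"ax":0,"ay":0,"az":0,"hand":1},{"x":0,"y":-0.012,"z":0.005,"ax":0,"ay":0,"az":0,"hand":1},{"x":0,"y":-0.012,"z":0.005,"ax":0,"ay":0,"az":0,"hand":1}]}}

```text
time: 21.98
tcp_pos: [0.4438, -0.197, 0.1628]
ee_rot: [1.753, -0.299, 0.121]
contact_force: [-0.2, 0.2, -1.0]
gripper_width: 0.249
```

```bash
python3 s4.py|head -2;python3 go.py I1 .0035,-.0015,0
```

```text
w 0.24929389588847264 butt [ 0.489 -0.2    0.019] u [ 0.309 -0.135 -0.941]
side seen 66 [362.735 257.499] [370.844 278.062] pred butt [374.525 290.964] join [357.423 247.73 ]
[ 0.442 -0.196  0.157] [ 1.753 -0.297  0.121]
t 22.07 w 0.251 F [ 0.8  0.4 -0.9] dist 0.0065 rot 0.002 parts 1
q [-0.37  0.65 -0.01  2.35  1.35  1.43 -1.73]
x,y,z [-0.008 -0.014 -0.   ] ax,ay,az [ 0.    -0.001 -0.004] rows>= 0.1
```

Emit:
{"fn": "drive_tool", "kwargs": {"rows": [{"x":0,"y":-0.008,"z":0.003,"ax":0,"ay":0,"az":0,"hand":1},{"x":0,"y":-0.01,"z":0.004,"ax":0,"ay":0,"az":0,"hand":1},{"x":0,"y":-0.01,"z":0.004,"ax":0,"ay":0,"az":0,"hand":1}]}}

```text
time: 22.45
tcp_pos: [0.4451, -0.1977, 0.1586]
ee_rot: [1.753, -0.299, 0.121]
contact_force: [0.0, -0.1, -0.8]
gripper_width: 0.251
```

Emit:
{"fn": "drive_tool", "kwargs": {"rows": [{"x":0,"y":-0.005,"z":0.002,"ax":0,"ay":0,"az":0,"hand":1},{"x":0,"y":-0.005,"z":0.002,"ax":0,"ay":0,"az":0,"hand":1}]}}

```text
time: 22.7
tcp_pos: [0.4455, -0.1984, 0.1577]
ee_rot: [1.75, -0.299, 0.121]
contact_force: [-2.1, 1.9, 4.3]
gripper_width: 0.252
```

Emit:
{"fn": "drive_tool", "kwargs": {"rows": [{"x":0,"y":-0.005,"z":0.002,"ax":0,"ay":0,"az":0,"hand":1},{"x":0,"y":-0.005,"z":0.002,"ax":0,"ay":0,"az":0,"hand":1}]}}

```text
time: 22.95
tcp_pos: [0.446, -0.1993, 0.1578]
ee_rot: [1.744, -0.3, 0.122]
contact_force: [-1.5, 2.1, 8.4]
gripper_width: 0.252
```

Contact felt: +8 N upward, descent stopped at the expected floor height. Releasing.

Emit:
{"fn": "drive_tool", "kwargs": {"rows": [{"x":0,"y":0,"z":0,"ax":0,"ay":0,"az":0,"hand":0.3},{"x":0,"y":0,"z":0,"ax":0,"ay":0,"az":0,"hand":0.1},{"x":0,"y":0,"z":0,"ax":0,"ay":0,"az":0,"hand":-0.1},{"x":0,"y":0,"z":0,"ax":0,"ay":0,"az":0,"hand":-0.4},{"x":0,"y":0,"z":0,"ax":0,"ay":0,"az":0,"hand":-0.6},{"x":0,"y":0,"z":0,"ax":0,"ay":0,"az":0,"hand":-0.6},{"x":0,"y":0,"z":0,"ax":0,"ay":0,"az":0,"hand":-0.6},{"x":0,"y":0,"z":0,"ax":0,"ay":0,"az":0,"hand":-0.6}]}}

```text
time: 23.95
tcp_pos: [0.446, -0.1992, 0.1578]
ee_rot: [1.744, -0.3, 0.122]
contact_force: [0.1, -0.8, -0.5]
gripper_width: 0.797
```

Emit:
{"fn": "drive_tool", "kwargs": {"rows": [{"x":0,"y":0,"z":-0.04,"ax":0,"ay":0,"az":0,"hand":-0.6},{"x":0,"y":0,"z":-0.1,"ax":0,"ay":0,"az":0,"hand":-0.6},{"x":0,"y":0,"z":-0.18,"ax":0,"ay":0,"az":0,"hand":-0.6},{"x":0,"y":0,"z":-0.26,"ax":0,"ay":0,"az":0,"hand":-0.6},{"x":0,"y":0,"z":-0.35,"ax":0,"ay":0,"az":0,"hand":-0.6},{"x":0,"y":0,"z":-0.35,"ax":0,"ay":0,"az":0,"hand":-0.6},{"x":0,"y":0,"z":-0.35,"ax":0,"ay":0,"az":0,"hand":-0.6}]}}

```text
time: 24.82
tcp_pos: [0.4219, -0.0631, 0.1809]
ee_rot: [1.743, -0.3, 0.122]
contact_force: [-0.3, -1.3, -0.4]
gripper_width: 0.802
```

```bash
python3 - <<'E'
from h import *
o=arm.observe();print(o["time"],o["contact_force"],o["gripper_width"])
save("pics/fin.png",{"side":(290,140,480,330),"top":(230,110,450,300)},1.9)
# scene change against start (median diff) around static things
for n,bx in(("side",{"bottle":(422,245,455,318),"crockbody":(350,275,400,312)}),("top",{"bottle":(410,132,440,165)})):
    a=cv2.imread(f"pics/{n}0.png")[:,:,::-1].astype(int);b=arm.read_camera(n).astype(int)
    for k,(x0,y0,x1,y1) in bx.items():
        A=cv2.cvtColor(a[y0:y1,x0:x1].astype(np.uint8),6).astype(np.float32);B=cv2.cvtColor(b[y0:y1,x0:x1].astype(np.uint8),6).astype(np.float32)
        print(n,k,cv2.phaseCorrelate(A,B),np.abs(A-B).mean())
E
```

```text
24.825 [-0.28375409 -1.25644205 -0.43279623] 0.8023751171306659
side bottle ((0.00925022718696411, 0.5548274567260947), 0.9864190260569254) 9.137402
side crockbody ((0.008283965307164465, -0.01805198639698702), 1.0095532363653184) 8.676757
top bottle ((-0.0846515598157378, -0.07498934978416116), 0.9984814167022705) 6.80202
```

View pics/fin.png

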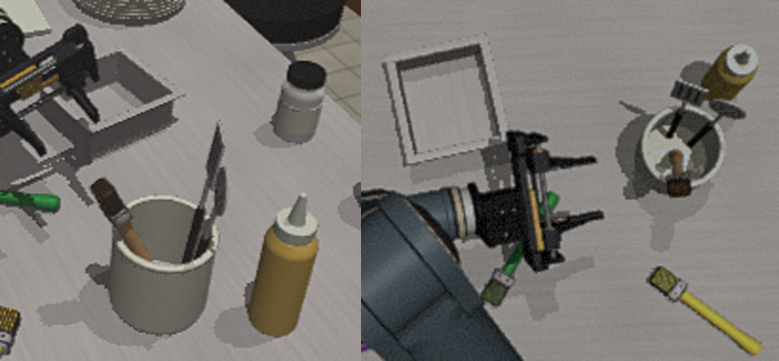

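Final view: brush stands bristles-up, leaning on the near rim at side (105,190) and top (680,187). Turner, skimmer, bottle and pan are in place and the gripper is clear. Last, a pan shift check, then I hand in.

```bash
python3 - <<'E'
from h import *
a=cv2.cvtColor(cv2.imread("pics/top0.png"),6).astype(np.float32);b=cv2.cvtColor(arm.read_camera("top"),cv2.COLOR_RGB2GRAY).astype(np.float32)
for k,(x0,y0,x1,y1) in {"pan":(232,122,300,206),"crock":(372,160,425,215)}.items():print(k,cv2.phaseCorrelate(a[y0:y1,x0:x1].copy(),b[y0:y1,x0:x1].copy(),cv2.createHanningWindow((x1-x0,y1-y0),5)))
print(arm.close_job())
E
```

```text
pan ((0.00890150962362668, -0.014526563438266749), 0.9657736794448193)
crock ((0.010313582328798532, -0.0684470976276863), 0.816573593940264)
the job is handed in; nothing more can be done
None
```

The brush is back in the same crock handle-down with its bristles up, and I handed the job in at about 25 s. No verdict came back.

**What I did:** I pulled the wooden brush out by its handle, laid it across the pan rim and re-gripped it by the ferrule. I then lowered the handle until it met the crock floor (about 8 N upward, at the expected height), released it and backed the arm off.

**Last checks:**
- The final picture shows the brush leaning on the near rim, with the turner and skimmer still standing in the crock and the gripper clear of everything.
- Compared with the first pictures, the pan and crock moved less than 0.1 px in the top view. The bottle also moved less than 0.1 px there.
- **One disagreement:** the side view gave 0.55 px of vertical shift for the bottle. I put that down to a changed shadow but did not check it further.

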